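# Right the knocked capacitor row and gather the spilled fittings

### The arm

A 6-joint arm with a two-finger parallel gripper is mounted at the origin on the work surface. World frame = base frame: x ahead of the robot, y to its left, z up, the work surface at z = 0. Lengths are in m, angles in degrees, forces in N, time in s.
With the tool pointing down it reaches from about 0.4 to 0.825 m from the base axis. Payload 7 kg.
Tool frame: the origin (TCP) lies at the very end of the fingers, on their centre line; the grasp point (between the pads) lies 19 mm behind it (ctrl.grip_depth is the z of the grasp point in the tool frame, in m); z points along the fingers, y is the direction in which the jaws open and shut (so a half turn about z gives the same grasp; the last joint's range is limited). The gripper opens to 88 mm and grips with 3 to 60 N. Pads are 19 mm wide; open, the fingers measure 130 mm over their backs; the gripper's body (78 mm by 193 mm) begins 47 mm behind the grasp point.
Start: joints at [79.704, 20.546, 0.682, 0, -70.136, -16.507], TCP at [0.304, 0.602, 0.227] pointing down, gripper open.
Joint ranges: [-176.03, 176.03], [-82.01, 121.73], [-58.28, 71.71], [-173.87, 95.51], [-174.79, -0.11], [-173.66, 173.66]. Speed limits (degrees/s): [136.94, 136.94, 172.46, 180, 180, 180].

### API

Orientations are given as [roll, pitch, yaw] about the fixed x, y, z axes, in that order (R = Rz(yaw) Ry(pitch) Rx(roll)).
In Python, from plant import telemetry, snapshot, job, models, ctrl gives the robot as it stands.
- The arm moves only by the tool jog_arm, never from a script. Its argument "targets" is text: rows parted by semicolons, each of 7 numbers parted by spaces: the shift along the tool's x, y, z in m, then the turn, a rotation vector about the tool's x, y, z in degrees, then the gripper command: -1 is shut, 1 is fully open, values between are in proportion. A call has exactly 8 rows; each row is the pose to reach, as a shift and turn from the pose measured when the call began, along the tool's axes at that moment; what a row does not reach only later rows make up. A row lasts 1/8 s, in which the tool goes at most 62.5 mm and 10.7 degrees, less where a joint would pass 70% of its speed; a pose out of reach is approached as far as the arm can. A call with a gripper value outside its range is refused whole. The fingers move at their own pace and stop on an object; the grip force is fixed at half the most. Time passes only in rows, so rows that repeat a pose let the fingers close, or fill a call up. It gives the time, the measured TCP pose, the force and the opening at its end, in the units of the state.
- telemetry.get_obs(): the state, without advancing time (a new reading comes with each control period).
- snapshot(name): name is "side" or "top" or "wrist"; returns a dict with "img" (400x640x3 uint8, red, green, blue), "range_z" (400x640 float32, m along the optical axis (not along the pixel's ray), 0 where there is no reading), "intrinsics" (3x3 intrinsics, pixels), "R" (3x3) and "t" (3): a world point X has camera coordinates R X + t. Camera axes: x right, y down, z forward; pixel columns grow to the right and rows downward; lengths in m; the calibration is good to about 2 mm. The wrist camera is an equidistant fisheye: a pixel r from the principal point sees the ray r / f radians off the axis. A picture is of the moment at which its call begins.
- job.close_job(): hands the job in, once; it reports no verdict.
Trained networks look in a picture, given as the dict that the camera call returned (one of the last four; its "shot" number tells which), for a name from the list of things; names that differ only in an ending like _2 or _b are one class to them, and where a whole thing is asked for, a point or a joint stands for the part that bears it (a point fixed in the world has none). Each returns a list of dicts, best first, with "conf" (0 to 1); they miss things now and then, are a little off and sometimes report something else, mostly with a low value. They report only what shows in the picture. A call takes as long as a camera call. They do not tell look-alikes from the thing itself.
- models.cut_out(name, picture): "region" (400x640 bool, what is visible of it) and "uv" ([column, row] in pixels, amid what is visible of it).
- models.spot_point(name, picture): "uv" ([column, row] in pixels: a listed point, or the origin of a listed thing).
The state is a dict: "clock": time; "joint_pos": joint angles; "qvel": joint speeds; "tau": joint torques, N m; "tool_pos": TCP position; "orientation": TCP orientation; "force": force on the tool from outside, world axes, zero at the start; "moment": the same for the moment, N m; "opening": finger opening in m.
Only numpy, scipy, OpenCV 4.12 (cv2) and the standard library are available. Lean on these libraries where they do the work, as an engineer would, in place of code of your own. Each camera call takes 0.05 s, during which the arm holds its last target.

### The job

The bench was bumped: stand every tipped capacitor can upright again, terminals up, inside the tray lane with the one still standing, and put all the spilled fittings (heat sink, terminal block, connector shell, dust cap, transformer) into the open grey bin. Every can must end standing on the lane's floor, the fittings down inside the bin, and the jar, spool, screwdriver and spanner must stay where they are.

Things in the scene. Friction and masses are not known exactly. Their poses are not given: they have to be found in the camera images.
- lane: the lane: a shallow aluminium tray on the bench, fixed, 328 mm long (x) and 112 mm wide (y) outside (320 x 104 mm inside), its floor 3 mm and its rims 9 mm above the bench. Origin at the centre of its underside; x runs along the lane, y across it, z up
- tip0_mid (a point): tipped capacitor can: a grey painted square steel can 40 x 40 mm in section and 70 mm tall, with two small brass terminal studs standing 8 mm out of its top. The point is the centre of the 70 mm can (35 mm from its base); its z axis runs from the base to the terminals, its x and y axes are square to the side faces. About 0.2 kg. At the start it lies on a side face in the lane, roughly across it, its terminals to either side. May be absent
- tip1_mid (a point): tipped capacitor can: a grey painted square steel can 40 x 40 mm in section and 70 mm tall, with two small brass terminal studs standing 8 mm out of its top. The point is the centre of the 70 mm can (35 mm from its base); its z axis runs from the base to the terminals, its x and y axes are square to the side faces. About 0.2 kg. At the start it lies on a side face in the lane, roughly across it, its terminals to either side. May be absent
- tip2_mid (a point): tipped capacitor can: a grey painted square steel can 40 x 40 mm in section and 70 mm tall, with two small brass terminal studs standing 8 mm out of its top. The point is the centre of the 70 mm can (35 mm from its base); its z axis runs from the base to the terminals, its x and y axes are square to the side faces. About 0.2 kg. At the start it lies on a side face in the lane, roughly across it, its terminals to either side. May be absent
- std0_mid (a point): standing capacitor can: a grey painted square steel can 40 x 40 mm in section and 70 mm tall, with two small brass terminal studs standing 8 mm out of its top. The point is the centre of the 70 mm can (35 mm from its base); its z axis runs from the base to the terminals, its x and y axes are square to the side faces. About 0.2 kg. At the start it stands in the lane, among the tipped ones
- bin: fittings bin: open grey plastic box, fixed to the bench, 190 mm (x) by 170 mm (y) by 70 mm tall outside, walls and floor 4 mm thick. Origin at the centre of its underside, z up. It stands to the left or the right of the lane; on the other side stands a black module box of similar size, 70 mm tall, not to be used
- sink_mid (a point): fitting: aluminium heat sink block, 60 mm (x) by 36 mm (y) by 26 mm tall (z), fins along x on top, about 80 g. The point is its centre, half-way up. At the start it lies on the bench beside the robot's end of the lane, z up. May be absent
- block_mid (a point): fitting: black terminal block, 64 mm (x) by 20 mm (y) by 22 mm tall (z), four brass screws on top, about 60 g. The point is its centre, half-way up. At the start it lies on the bench beside the robot's end of the lane, z up. May be absent
- shell_mid (a point): fitting: round metal connector shell, 32 mm across, standing on a 38 mm square flange 6 mm thick, 40 mm tall in all (z), pins in its top face, about 70 g. The point is its centre, half-way up. At the start it lies on the bench beside the robot's end of the lane, z up. May be absent
- cap_mid (a point): fitting: black rubber dust cap, round, 20 mm tall (z), the lower 8 mm 44 mm across, the upper 12 mm 37 mm across, about 40 g. The point is its centre, half-way up. At the start it lies on the bench beside the robot's end of the lane, z up. May be absent
- trafo_mid (a point): fitting: small transformer, steel core with a copper coil, 44 mm (x) by 36 mm (y) by 38 mm tall (z). The steel core is 44 x 16 x 38 mm on a 44 x 34 x 3 mm foot plate; the coil (30 mm along x, 36 mm along y, 26 mm tall) sits at mid-height, about 160 g. The point is its centre, half-way up. At the start it lies on the bench beside the robot's end of the lane, z up. May be absent
- jar: small glass jar with white lid, 38 mm across, 46 mm tall, standing among the fittings; not a fitting, to be left alone. Origin at its underside
- driver: screwdriver lying on the bench near the robot, to be left alone
- spanner: spanner lying on the bench near the robot, to be left alone
- spool: grey spool, 60 mm across, 36 mm tall, beyond the lane, to be left alone. Origin at its underside
There are look-alikes about, which are no part of the job. Leave any green or purple look-alike of the part that bears trafo_mid alone.

How it is judged (in metres and radians):
At the end, for the whole second after the job is handed in: Every can present is upright (within 0.12 rad), terminals up, on the lane's floor, its centre within 34 mm of the lane's long centreline and 145 mm of its middle along the lane; every fitting present has its centre inside the bin's walls and below its rim (68 mm above the bench) (angle between each of tip0_mid, tip1_mid, tip2_mid, std0_mid's own z axis and vertical below 0.12 rad and y of tip0_mid in the frame of lane between -0.034 and 0.034 m and x of tip0_mid in the frame of lane between -0.145 and 0.145 m and z of tip0_mid in the frame of lane between 0.032 and 0.044 m and y of tip1_mid in the frame of lane between -0.034 and 0.034 m and x of tip1_mid in the frame of lane between -0.145 and 0.145 m and z of tip1_mid in the frame of lane between 0.032 and 0.044 m and y of tip2_mid in the frame of lane between -0.034 and 0.034 m and x of tip2_mid in the frame of lane between -0.145 and 0.145 m and z of tip2_mid in the frame of lane between 0.032 and 0.044 m and y of std0_mid in the frame of lane between -0.034 and 0.034 m and x of std0_mid in the frame of lane between -0.145 and 0.145 m and z of std0_mid in the frame of lane between 0.032 and 0.044 m and x of sink_mid in the frame of bin between -0.091 and 0.091 m and y of sink_mid in the frame of bin between -0.081 and 0.081 m and z of sink_mid in the frame of bin between 0 and 0.068 m and x of block_mid in the frame of bin between -0.091 and 0.091 m and y of block_mid in the frame of bin between -0.081 and 0.081 m and z of block_mid in the frame of bin between 0 and 0.068 m and x of shell_mid in the frame of bin between -0.091 and 0.091 m and y of shell_mid in the frame of bin between -0.081 and 0.081 m and z of shell_mid in the frame of bin between 0 and 0.068 m and x of cap_mid in the frame of bin between -0.091 and 0.091 m and y of cap_mid in the frame of bin between -0.081 and 0.081 m and z of cap_mid in the frame of bin between 0 and 0.068 m and x of trafo_mid in the frame of bin between -0.091 and 0.091 m and y of trafo_mid in the frame of bin between -0.081 and 0.081 m and z of trafo_mid in the frame of bin between 0 and 0.068 m); the robot touches nothing.
It fails at once if the jar, the screwdriver, the spanner or the spool is moved more than 5 cm (distance of any of jar, driver, spanner, spool from where it was at the start of the episode above 0.05 m).
Of tip0, tip1, tip2 only 2 to 3 are there at a start; the rules pass over those that are not, and their reading is None.
Of sink, block, shell, cap, trafo only 4 to 5 are there at a start; the rules pass over those that are not, and their reading is None.
At some moment in a run one of sink, block, shell, cap, trafo may be knocked a few centimetres aside while the robot is not near it.
Once in a run the grip may slacken for a moment while it holds something.
It also fails if it takes over 210 s, if anything falls off the work surface, if the arm or the gripper's body presses on something with over 40 N, if the wrist force passes 120 N, or if a joint passes its speed limit or range.

## Working session

There is one attempt and no reset: what is moved stays moved. The work goes in short steps, Python scripts to look and compute and a tool call to move; the robot and the scene stay as the last step left them, time stands still between calls to the robot, and variables do not carry over. Pictures are saved under pics/ and viewed, and the job is handed in when it is done.

Besides the shell and the picture viewer there is one more tool, called after "Request:" by a JSON object that holds its "name" and its "arguments". jog_arm: Moves the arm, as the interface text tells. Its arguments: {"type":"object","properties":{"targets":{"type":"string"}},"required":["targets"]}

```bash
ls; mkdir -p pics; python3 - <<'E'
from plant import telemetry, snapshot, models, ctrl
import cv2
o=telemetry.get_obs(); print(o['clock'],o['tool_pos'],o['orientation'],o['opening'],ctrl.grip_depth)
for n in ['top','side','wrist']:
    s=snapshot(n); cv2.imwrite(f'pics/{n}0.png',s['img'][:,:,::-1]); print(n,s['intrinsics'],s['R'],s['t'])
E
```

```text
pics
0.0 [0.3041838  0.60202294 0.2256017 ] [ 1.79904045e+02 -6.43379888e-03 -2.68137335e+01] 0.08763218502994535 -0.0188
top [[447.75351811   0.         319.53616296]
 [  0.         447.75351811 197.87226665]
 [  0.           0.           1.        ]] [[-0.02453069 -0.99961746  0.01277401]
 [-0.99626346  0.02338595 -0.08313972]
 [ 0.08280919 -0.01476576 -0.99645603]] [0.05139649 0.53180252 1.0741221 ]
side [[497.72092795   0.         316.33701045]
 [  0.         497.72092795 204.96868514]
 [  0.           0.           1.        ]] [[ 9.32233069e-01 -3.61858165e-01 -4.16842278e-04]
 [-2.19954667e-01 -5.65740300e-01 -7.94706145e-01]
 [ 2.87335083e-01  7.40943035e-01 -6.06994208e-01]] [-0.49410327  0.19132333  1.2976101 ]
wrist [[309.70691629   0.         317.00297912]
 [  0.         309.70691629 206.56895752]
 [  0.           0.           1.        ]] [[-0.45142661 -0.89230675  0.00163791]
 [-0.85830626  0.43472586  0.2726239 ]
 [-0.24397619  0.12166386 -0.96211929]] [ 0.67447477 -0.03534267  0.38977943]
```

View pics/top0.png

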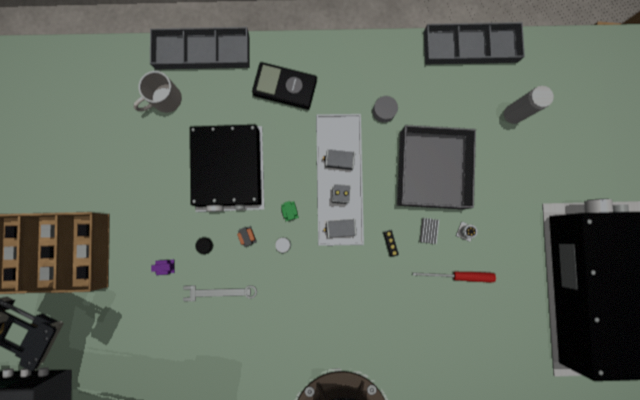

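View pics/side0.png

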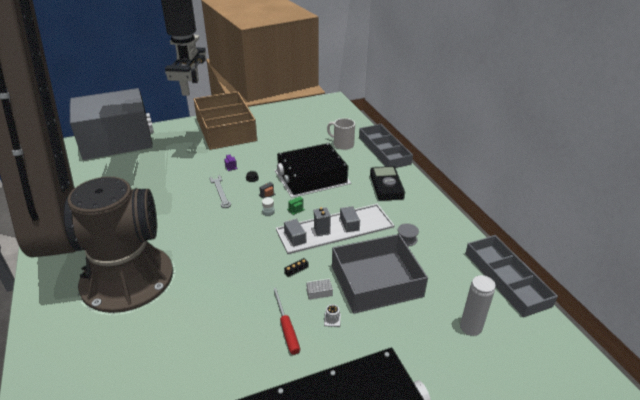

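View pics/wrist0.png

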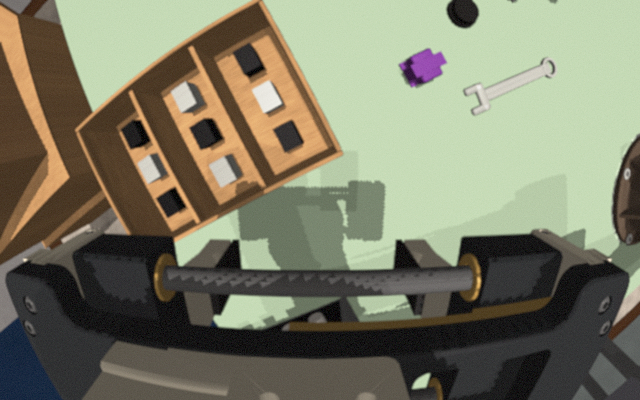

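```bash
cat > h.py <<'E'
from plant import telemetry, snapshot, models, ctrl
import cv2, numpy as np
from scipy.spatial.transform import Rotation as Ro
def world(s,uv,z):
    K,R,t=s['intrinsics'],s['R'],s['t']
    d=R.T@np.array([(uv[0]-K[0,2])/K[0,0],(uv[1]-K[1,2])/K[1,1],1.]); c=-R.T@t
    return c+d*(z-c[2])/d[2]
def cloud(s,mask):
    K,R,t=s['intrinsics'],s['R'],s['t']
    v,u=np.nonzero(mask&(s['range_z']>0)); zz=s['range_z'][v,u]
    P=np.stack([(u-K[0,2])/K[0,0]*zz,(v-K[1,2])/K[1,1]*zz,zz],1)
    return (P-t)@R
def rect(P):
    (c,sz,a)=cv2.minAreaRect(P[:,:2].astype(np.float32)); return c,sz,a
def state(): 
    o=telemetry.get_obs(); return np.array(o['tool_pos']),Ro.from_euler('xyz',o['orientation'],degrees=True),o
def R_down(yaw,tilt=None):
    return Ro.from_euler('xyz',[180,0,yaw],degrees=True)
def rel(p,R):
    p0,R0,o=state()
    return np.round(np.r_[R0.inv().apply(np.array(p)-p0),(R0.inv()*R).as_rotvec(degrees=True)],4)
E
python3 - <<'E'
from h import *
s=snapshot('top')
for n in ['tip0_mid','std0_mid','lane','bin','sink_mid','block_mid','shell_mid','cap_mid','trafo_mid','jar','driver','spanner','spool']:
    for d in models.cut_out(n,s)[:4]:
        P=cloud(s,d['region']);
        if len(P)<5: continue
        z=np.percentile(P[:,2],90); T=P[P[:,2]>z-.012]
        c,sz,a=rect(T)
        print(n,round(d['conf'],2),np.round(d['uv']),'ztop%.3f'%z,np.round(T.mean(0),3),'rect',np.round(c,3),np.round(sz,3),round(a),len(T))
big=cv2.resize(s['img'][100:280,180:500],(800,450),interpolation=cv2.INTER_CUBIC)
cv2.imwrite('pics/z0.png',big[:,:,::-1])
E
```

```text
tip0_mid 0.93 [342. 229.] ztop0.044 [ 0.458 -0.01   0.041] rect [ 0.459 -0.008] [0.04  0.076] 2 497
std0_mid 0.88 [341. 194.] ztop0.075 [ 0.541 -0.011  0.072] rect [ 0.541 -0.012] [0.041 0.041] 84 305
std0_mid 0.72 [385. 110.] ztop0.036 [ 0.753 -0.13   0.034] rect [ 0.753 -0.13 ] [0.056 0.058] 0 423
lane 0.61 [385. 110.] ztop0.036 [ 0.753 -0.129  0.034] rect [ 0.753 -0.128] [0.056 0.055] 0 423
lane 0.6 [335. 173.] ztop0.006 [ 0.593 -0.011  0.002] rect [ 0.585 -0.012] [0.112 0.332] 90 4194
bin 0.76 [438. 165.] ztop0.060 [ 0.604 -0.248  0.063] rect [ 0.6   -0.245] [0.172 0.191] 86 923
bin 0.4 [469. 278.] ztop0.025 [ 0.335 -0.319  0.021] rect [ 0.335 -0.284] [0.2   0.024] 88 482
sink_mid 0.96 [428. 231.] ztop0.026 [ 0.448 -0.228  0.022] rect [ 0.448 -0.228] [0.038 0.058] 82 281
shell_mid 0.61 [467. 231.] ztop0.040 [ 0.444 -0.32   0.038] rect [ 0.444 -0.321] [0.031 0.032] 44 159
cap_mid 0.73 [204. 245.] ztop0.021 [0.425 0.324 0.018] rect [0.425 0.326] [0.035 0.034] 88 189
cap_mid 0.62 [248. 236.] ztop0.038 [0.445 0.219 0.034] rect [0.445 0.22 ] [0.044 0.036] 18 227
trafo_mid 0.83 [246. 235.] ztop0.038 [0.445 0.219 0.034] rect [0.444 0.219] [0.043 0.036] 17 225
trafo_mid 0.76 [289. 208.] ztop0.038 [0.505 0.114 0.034] rect [0.505 0.114] [0.044 0.035] 13 216
trafo_mid 0.6 [163. 267.] ztop0.038 [0.376 0.42  0.033] rect [0.377 0.421] [0.043 0.036] 87 235
jar 0.62 [284. 244.] ztop0.047 [0.424 0.13  0.044] rect [0.424 0.13 ] [0.031 0.031] 89 159
driver 0.65 [468. 276.] ztop0.025 [ 0.335 -0.319  0.021] rect [ 0.335 -0.284] [0.2   0.024] 88 483
spanner 0.95 [220. 291.] ztop0.008 [0.311 0.29  0.005] rect [0.309 0.288] [0.179 0.037] 89 658
spool 0.65 [437. 165.] ztop0.060 [ 0.605 -0.25   0.062] rect [ 0.599 -0.246] [0.173 0.19 ] 86 918
spool 0.59 [384. 110.] ztop0.036 [ 0.753 -0.129  0.034] rect [ 0.753 -0.128] [0.056 0.055] 0 416
spool 0.32 [337. 175.] ztop0.007 [ 0.59  -0.012  0.003] rect [ 0.584 -0.013] [0.118 0.335] 90 4647
```

View pics/z0.png

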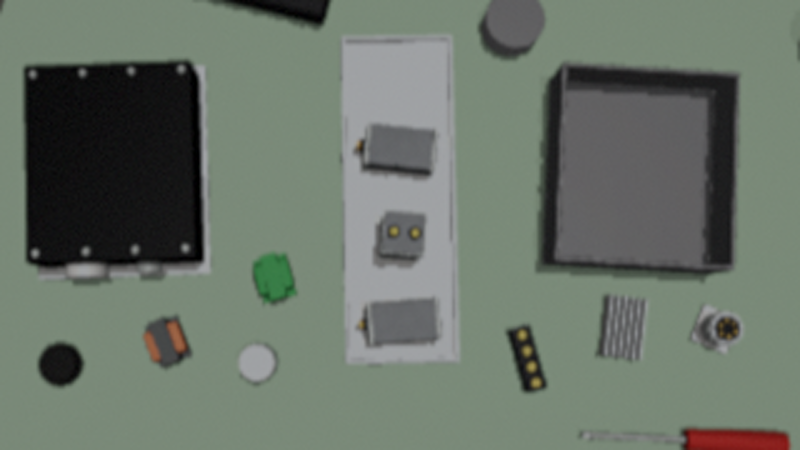

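```bash
cat > plan.py <<'E'
import sys
from h import *
# args: x y z yaw [rx tilt about world x]
def go(*ws):
    for w in ws:
        x,y,z,yaw=w[:4]; t=w[4] if len(w)>4 else 0
        R=Ro.from_euler('x',t,degrees=True)*R_down(yaw)
        print(w,'->',' '.join('%g'%v for v in np.r_[np.round(rel([x,y,z],R)[:3],4),np.round(rel([x,y,z],R)[3:],1)]))
if __name__=='__main__':
    ws=[tuple(float(v) for v in a.split(',')) for a in sys.argv[1:]]
    p,R,o=state(); print('t',o['clock'],np.round(p,4),np.round(o['orientation'],1),'op',round(o['opening'],4),np.round(o['joint_pos'],0),'F',np.round(o['force'],1))
    go(*ws)
E
python3 plan.py .425,.325,.09,-35 .425,.325,.004,-35
python3 - <<'E'
from h import *
s=snapshot('top')
for n in ['block_mid','tip1_mid','tip2_mid','tip0_mid']:
    print(n,[(round(d['conf'],2),np.round(d['uv'])) for d in models.cut_out(n,s)],[(round(d['conf'],2),np.round(d['uv'])) for d in models.spot_point(n,s)])
# cluster: above bench
z=cloud(s,np.ones((400,640),bool)); v,u=np.nonzero(s['range_z']>0)
for (u0,u1,v0,v1,lo,nm) in [(380,405,225,262,.012,'block'),(318,362,145,175,.035,'canfar'),(318,362,214,242,.035,'cannear'),(180,230,225,262,.012,'cap')]:
    m=(u>u0)&(u<u1)&(v>v0)&(v<v1)&(z[:,2]>lo); c,sz,a=rect(z[m]); print(nm,np.round(c,4),np.round(sz,3),round(a,1),m.sum(),np.round(z[m,2].max(),3))
E
```

```text
t 0.85 [0.3044 0.6024 0.2266] [-180.     0.   -26.8] op 0.0874 [ 80.  21.   1.  -0. -70. -17.] F [0.  0.3 0.6]
(0.425, 0.325, 0.09, -35.0) -> 0.2328 0.1932 0.1366 -0 0 8.2
(0.425, 0.325, 0.004, -35.0) -> 0.2328 0.1932 0.2226 -0 0 8.2
block_mid [] [(0.53, array([389., 244.]))]
tip1_mid [] [(0.74, array([245., 238.]))]
tip2_mid [(0.57, array([336., 159.]))] [(0.66, array([340., 159.])), (0.59, array([203., 245.]))]
tip0_mid [(0.83, array([340., 228.])), (0.41, array([336., 158.]))] [(0.94, array([344., 228.]))]
block [ 0.4196 -0.1328] [0.065 0.021] 14.6 235 0.025
canfar [ 0.6276 -0.0106] [0.074 0.041] 82.2 484 0.047
cannear [ 0.4582 -0.008 ] [0.041 0.076] 3.7 490 0.048
cap [0.4252 0.3259] [0.037 0.034] 87.8 187 0.024
```

Request:
{"name": "jog_arm", "arguments": {"targets": "0.233 0.193 0.137 0 0 8 1;0.233 0.193 0.137 0 0 8 1;0.233 0.193 0.137 0 0 8 1;0.233 0.193 0.137 0 0 8 1;0.233 0.193 0.137 0 0 8 1;0.233 0.193 0.137 0 0 8 1;0.233 0.193 0.137 0 0 8 1;0.233 0.193 0.137 0 0 8 1"}}

```text
clock: 2.3
tool_pos: [0.4257, 0.3264, 0.0903]
orientation: [-179.9, -0.0, -34.8]
force: [-0.2, 0.0, -0.0]
opening: 0.0878
```

```bash
python3 plan.py .425,.325,.09,-35 .425,.325,.005,-35; python3 - <<'E'
from h import *
s=snapshot('wrist'); cv2.imwrite('pics/w1.png',s['img'][:,:,::-1])
E
```

```text
t 2.3 [0.4257 0.3264 0.0903] [-179.9   -0.   -34.8] op 0.0878 [ 58.  15. -27.   0. -48.  -3.] F [-0.2  0.  -0. ]
(0.425, 0.325, 0.09, -35.0) -> 0.0002 0.0016 0.0003 -0.1 -0 0.2
(0.425, 0.325, 0.005, -35.0) -> 0.0002 0.0017 0.0853 -0.1 -0 0.2
```

View pics/w1.png

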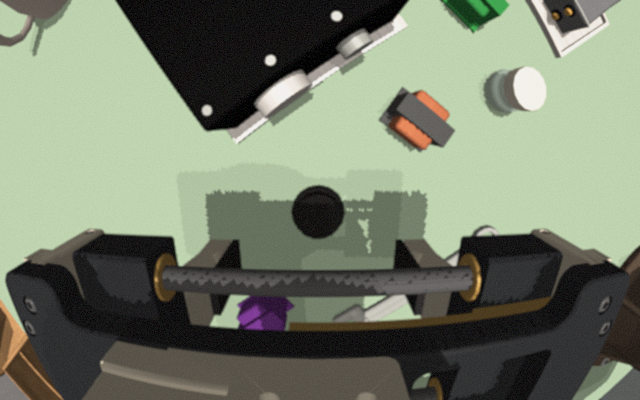

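Request:
{"name": "jog_arm", "arguments": {"targets": "0 0.0016 0 0 0 10 0.4;0 0.0016 0 0 0 20 0.4;0 0.0016 0 0 0 30 0.4;0 0.0016 0.03 0 0 -35 0.4;0 0.0016 0.03 0 0 -35 0.4;0 0.0016 0.03 0 0 -35 0.4;0 0.0016 0.03 0 0 -35 0.4;0 0.0016 0.03 0 0 -35 0.4"}}

```text
clock: 3.35
tool_pos: [0.4245, 0.327, 0.0608]
orientation: [-179.9, -0.1, -10.6]
force: [-0.3, 0.6, 0.6]
opening: 0.0615
```

```bash
python3 plan.py .425,.325,.005,-5
```

```text
t 3.35 [0.4245 0.327  0.0608] [-1.799e+02 -1.000e-01 -1.060e+01] op 0.0615 [ 59.  17. -29.   0. -44.  21.] F [-0.3  0.6  0.6]
(0.425, 0.325, 0.005, -5.0) -> 0.0008 0.002 0.0558 -0.1 -0.1 -5.6
```

Request:
{"name": "jog_arm", "arguments": {"targets": "0.001 0.002 0.035 0 0 -5 0.4;0.001 0.002 0.056 0 0 -5 0.4;0.001 0.002 0.056 0 0 -5 0.4;0.001 0.002 0.056 0 0 -5 -1;0.001 0.002 0.056 0 0 -5 -1;0.001 0.002 0.056 0 0 -5 -1;0.001 0.002 0.056 0 0 -5 -1;0.001 0.002 0.056 0 0 -5 -1"}}

```text
clock: 4.35
tool_pos: [0.4257, 0.3258, 0.0058]
orientation: [-179.8, -0.1, -5.6]
force: [-2.6, 0.8, 5.8]
opening: 0.0413
```

```bash
python3 plan.py .425,.325,.15,-5 .5,.2,.16,-30 .55,-.21,.14,-90 .55,-.21,.14,-10
```

```text
t 4.35 [0.4257 0.3258 0.0058] [-1.798e+02 -1.000e-01 -5.600e+00] op 0.0413 [ 58.  22. -32.   0. -36.  26.] F [-2.6  0.8  5.8]
(0.425, 0.325, 0.15, -5.0) -> -0.0002 0.0002 -0.1442 -0.2 -0.1 -0.6
(0.5, 0.2, 0.16, -30.0) -> 0.0865 0.1173 -0.1545 -0.3 -0.1 24.4
(0.55, -0.21, 0.14, -90.0) -> 0.176 0.5206 -0.136 -0.3 0.1 84.4
(0.55, -0.21, 0.14, -10.0) -> 0.176 0.5206 -0.136 -0.2 -0.1 4.4
```

Request:
{"name": "jog_arm", "arguments": {"targets": "0 0 -0.06 0 0 0 -1;0 0 -0.12 0 0 0 -1;0.02 0.05 -0.135 0 0 0 -1;0.05 0.11 -0.135 0 0 0 -1;0.08 0.17 -0.135 0 0 0 -1;0.1 0.23 -0.135 0 0 0 -1;0.13 0.29 -0.135 0 0 0 -1;0.15 0.35 -0.135 0 0 0 -1"}}

```text
clock: 5.35
tool_pos: [0.5375, -0.0251, 0.14]
orientation: [-179.7, -0.2, -5.6]
force: [0.9, 0.0, -0.0]
opening: 0.0413
```

```bash
python3 plan.py .65,-.22,.13,-5 .65,-.22,.035,-5 
```

```text
t 5.35 [ 0.5375 -0.0251  0.14  ] [-179.7   -0.2   -5.6] op 0.0413 [ 18.  12. -24.  -0. -54.  66.] F [ 0.9  0.  -0. ]
(0.65, -0.22, 0.13, -5.0) -> 0.1308 0.1831 0.0096 -0.3 -0.2 -0.6
(0.65, -0.22, 0.035, -5.0) -> 0.1305 0.1835 0.1046 -0.3 -0.2 -0.6
```

Request:
{"name": "jog_arm", "arguments": {"targets": "0.035 0.05 0.01 0 0 0 -1;0.07 0.1 0.01 0 0 0 -1;0.105 0.15 0.01 0 0 0 -1;0.13 0.183 0.01 0 0 0 -1;0.13 0.183 0.06 0 0 0 -1;0.13 0.183 0.1 0 0 0 -1;0.13 0.183 0.1 0 0 0 0.3;0.13 0.183 0.1 0 0 0 0.3"}}

```text
clock: 6.35
tool_pos: [0.6506, -0.2197, 0.0413]
orientation: [-179.8, -0.3, -5.5]
force: [0.1, -0.4, 0.3]
opening: 0.0546
```

```bash
python3 plan.py .65,-.22,.15,-5 ; python3 - <<'E'
from h import *
s=snapshot('top'); cv2.imwrite('pics/t2.png',s['img'][90:300,150:510][:,:,::-1].repeat(2,0).repeat(2,1))
z=cloud(s,np.ones((400,640),bool)); v,u=np.nonzero(s['range_z']>0)
for (u0,u1,v0,v1,lo,nm) in [(375,410,225,268,.012,'block'),(410,447,213,252,.012,'sink'),(452,485,215,250,.028,'shell'),(232,262,222,255,.012,'trafo')]:
    m=(u>u0)&(u<u1)&(v>v0)&(v<v1)&(z[:,2]>lo)
    if m.sum()>10: c,sz,a=rect(z[m]); print(nm,np.round(c,4),np.round(sz,3),round(a,1),m.sum(),np.round(z[m,2].max(),3))
E
```

```text
t 6.35 [ 0.6506 -0.2197  0.0413] [-179.8   -0.3   -5.5] op 0.0546 [ -3.  30. -10.  -0. -50.  87.] F [ 0.1 -0.4  0.3]
(0.65, -0.22, 0.15, -5.0) -> 0 -0 -0.1087 -0.2 -0.3 -0.5
block [ 0.4301 -0.0225] [0.034 0.043] 82.5 1421 0.694
sink [ 0.4503 -0.1444] [0.209 0.061] 87.6 874 0.678
shell [ 0.4443 -0.3207] [0.032 0.031] 88.7 161 0.044
trafo [0.4448 0.2198] [0.044 0.036] 21.0 244 0.041
```

View pics/t2.png

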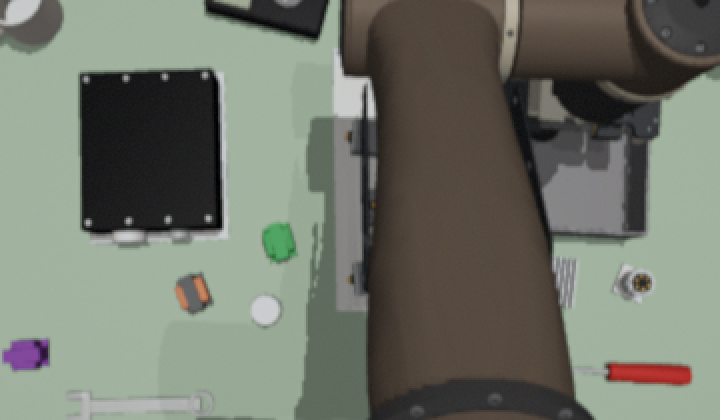

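Request:
{"name": "jog_arm", "arguments": {"targets": "0 0 -0.06 0 0 0 0.3;0 0 -0.11 0 0 0 0.3;-0.03 -0.06 -0.11 0 0 -5 0.3;-0.06 -0.12 -0.11 0 0 -10 0.3;-0.09 -0.17 -0.11 0 0 -14 0.3;-0.12 -0.23 -0.11 0 0 -18 0.3;-0.15 -0.29 -0.11 0 0 -20 0.3;-0.18 -0.35 -0.11 0 0 -24 0.3"}}

```text
clock: 7.4
tool_pos: [0.5115, 0.1307, 0.1551]
orientation: [-179.9, -0.7, 18.6]
force: [1.7, 0.8, -0.3]
opening: 0.0571
```

```bash
python3 plan.py .445,.22,.08,19 .445,.22,.010,19 ; python3 - <<'E'
from h import *
s=snapshot('top'); 
d=models.cut_out('cap_mid',s); print([(round(e['conf'],2),np.round(e['uv'])) for e in d])
cv2.imwrite('pics/t3.png',s['img'][90:300,150:510][:,:,::-1].repeat(2,0).repeat(2,1))
E
```

```text
t 7.4 [0.5115 0.1307 0.1551] [-179.9   -0.7   18.6] op 0.0571 [ 36.  10. -24.   0. -55.  73.] F [ 1.7  0.8 -0.3]
(0.445, 0.22, 0.08, 19.0) -> -0.0354 -0.1057 0.0749 -0.1 -0.7 -0.4
(0.445, 0.22, 0.01, 19.0) -> -0.0362 -0.1055 0.1449 -0.1 -0.7 -0.4
[(0.79, array([421., 152.]))]
```

View pics/t3.png

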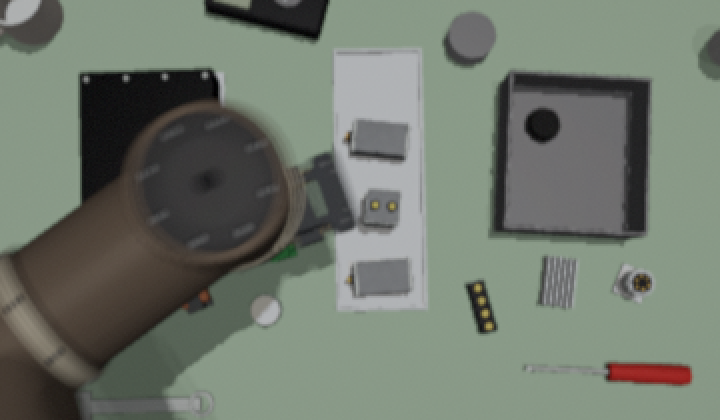

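Request:
{"name": "jog_arm", "arguments": {"targets": "-0.018 -0.053 0.03 0 -0.4 0 0.3;-0.036 -0.1055 0.05 0 -0.7 0 0.3;-0.036 -0.1055 0.075 0 -0.7 0 0.3;-0.036 -0.1055 0.12 0 -0.7 0 0.3;-0.036 -0.1055 0.145 0 -0.7 0 0.3;-0.036 -0.1055 0.145 0 -0.7 0 0.3;-0.036 -0.1055 0.145 0 -0.7 0 -1;-0.036 -0.1055 0.145 0 -0.7 0 -1"}}

```text
clock: 8.5
tool_pos: [0.4452, 0.2234, 0.0118]
orientation: [-179.8, -0.2, 18.9]
force: [0.5, -1.8, 1.3]
opening: 0.0422
```

Request:
{"name": "jog_arm", "arguments": {"targets": "0 0 0 0 0 0 -1;0 0 0 0 0 0 -1;0 0 0 0 0 0 -1;0 0 -0.05 0 0 0 -1;0 0 -0.1 0 0 0 -1;0 0 -0.13 0 0 0 -1;0 0 -0.13 0 0 0 -1;0 0 -0.13 0 0 0 -1"}}

```text
clock: 9.5
tool_pos: [0.4443, 0.2223, 0.1409]
orientation: [-179.8, -0.1, 18.9]
force: [-0.3, -0.4, -2.6]
opening: 0.0358
```

```bash
python3 plan.py .54,-.21,.15,-5 .54,-.21,.15,19 .55,-.22,.04,-5; python3 - <<'E'
from h import *
s=snapshot('wrist'); cv2.imwrite('pics/w4.png',s['img'][:,:,::-1])
E
```

```text
t 9.5 [0.4443 0.2223 0.1409] [-1.798e+02 -1.000e-01  1.890e+01] op 0.0358 [ 49.   8. -28.  -0. -53.  60.] F [-0.3 -0.4 -2.6]
(0.54, -0.21, 0.15, -5.0) -> -0.0497 0.4399 -0.011 -0.3 -0.1 23.9
(0.54, -0.21, 0.15, 19.0) -> -0.0497 0.4399 -0.011 -0.2 -0.1 -0.1
(0.55, -0.22, 0.04, -5.0) -> -0.0437 0.4531 0.099 -0.3 -0.1 23.9
```

View pics/w4.png

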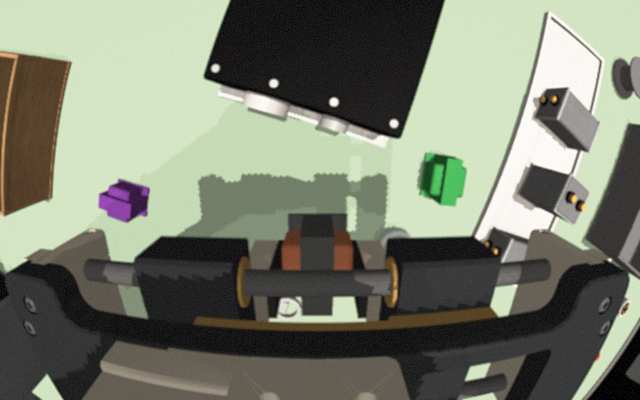

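Request:
{"name": "jog_arm", "arguments": {"targets": "-0.006 0.055 -0.01 0 0 3 -1;-0.012 0.11 -0.01 0 0 6 -1;-0.018 0.165 -0.01 0 0 9 -1;-0.024 0.22 -0.01 0 0 12 -1;-0.03 0.28 -0.01 0 0 15 -1;-0.035 0.34 -0.01 0 0 18 -1;-0.04 0.4 -0.01 0 0 21 -1;-0.044 0.453 -0.01 0 0 24 -1"}}

```text
clock: 10.55
tool_pos: [0.5489, -0.2228, 0.1469]
orientation: [-179.8, 0.2, -5.2]
force: [1.0, 0.3, -0.7]
opening: 0.0356
```

```bash
python3 plan.py .55,-.22,.04,-5 .55,-.22,.03,-5
```

```text
t 10.55 [ 0.5489 -0.2228  0.1469] [-179.8    0.2   -5.2] op 0.0356 [ -3.  17. -16.  -0. -58.  88.] F [ 1.   0.3 -0.7]
(0.55, -0.22, 0.04, -5.0) -> 0.0011 -0.0025 0.1069 -0.2 0.2 -0.2
(0.55, -0.22, 0.03, -5.0) -> 0.0012 -0.0024 0.1169 -0.2 0.2 -0.2
```

Request:
{"name": "jog_arm", "arguments": {"targets": "0.001 -0.002 0.06 0 0 0 -1;0.001 -0.002 0.115 0 0 0 -1;0.001 -0.002 0.12 0 0 0 -1;0.001 -0.002 0.12 0 0 0 0.2;0.001 -0.002 0.12 0 0 0 0.2;0.001 -0.002 0.12 0 0 0 0.2;0.001 -0.002 0.06 0 0 0 0.2;0.001 -0.002 0 0 0 0 0.2"}}

```text
clock: 11.55
tool_pos: [0.5501, -0.2208, 0.1493]
orientation: [-179.8, 0.2, -5.2]
force: [1.1, -0.2, -1.0]
opening: 0.0526
```

```bash
python3 - <<'E'
from h import *
s=snapshot('top')
z=cloud(s,np.ones((400,640),bool)); v,u=np.nonzero(s['range_z']>0)
for (u0,u1,v0,v1,lo,nm) in [(375,410,225,268,.012,'block'),(410,447,213,252,.012,'sink'),(452,485,215,250,.028,'shell')]:
    m=(u>u0)&(u<u1)&(v>v0)&(v<v1)&(z[:,2]>lo)&(z[:,2]<.06)
    if m.sum()>10: c,sz,a=rect(z[m]); print(nm,np.round(c,4),np.round(sz,3),round(a,1),m.sum(),np.round(z[m,2].max(),3))
cv2.imwrite('pics/t5.png',s['img'][90:300,150:510][:,:,::-1].repeat(2,0).repeat(2,1))
E
python3 plan.py .449,-.228,.09,-7 .449,-.228,.006,-7
```

```text
sink [ 0.4555 -0.2455] [0.044 0.012] 6.2 54 0.028
shell [ 0.4443 -0.3208] [0.031 0.031] 88.9 159 0.044
t 11.6 [ 0.5544 -0.2222  0.1589] [-179.9   -0.6   -5.1] op 0.0527 [ -3.  16. -15.  -0. -58.  88.] F [ 2.4 -1.6  8.9]
(0.449, -0.228, 0.09, -7.0) -> -0.1051 0.0152 0.0679 -0.1 -0.6 1.9
(0.449, -0.228, 0.006, -7.0) -> -0.106 0.0153 0.1518 -0.1 -0.6 1.9
```

View pics/t5.png

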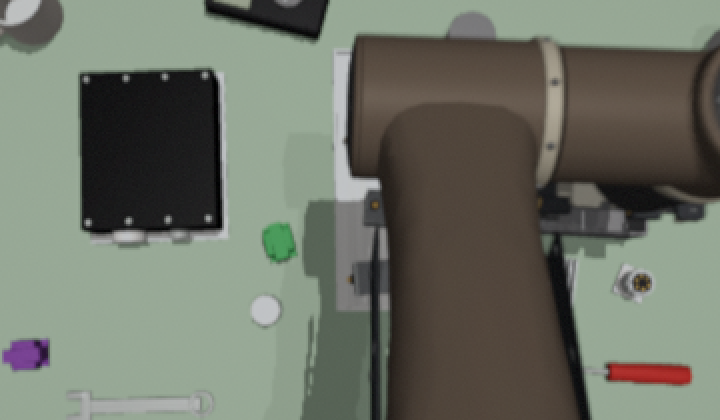

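Request:
{"name": "jog_arm", "arguments": {"targets": "-0.055 0.008 0.01 0 -0.6 3 0.3;-0.105 0.015 0.03 0 -0.6 3 0.3;-0.105 0.015 0.08 0 -0.6 3 0.3;-0.106 0.0155 0.12 0 -0.6 3 0.3;-0.106 0.0155 0.152 0 -0.6 3 0.3;-0.106 0.0155 0.152 0 -0.6 3 0.3;-0.106 0.0155 0.152 0 -0.6 3 0.3;-0.106 0.0155 0.152 0 -0.6 3 -1"}}

```text
clock: 12.6
tool_pos: [0.4503, -0.2283, 0.0076]
orientation: [-179.9, -0.1, -8.1]
force: [0.9, 0.6, 0.4]
opening: 0.0515
```

Request:
{"name": "jog_arm", "arguments": {"targets": "0 0 0 0 0 0 -1;0 0 0 0 0 0 -1;0 0 0 0 0 0 -1;0 0 0 0 0 0 -1;0 0 -0.05 0 0 0 -1;0 0 -0.1 0 0 0 -1;0 0 -0.13 0 0 0 -1;0 0 -0.13 0 0 0 -1"}}

```text
clock: 13.6
tool_pos: [0.4514, -0.2287, 0.1403]
orientation: [-179.9, -0.5, -8.0]
force: [0.4, 0.1, -1.1]
opening: 0.0355
```

```bash
python3 plan.py .60,-.28,.14,-5 .60,-.28,.025,-5; python3 - <<'E'
from h import *
s=snapshot('wrist'); cv2.imwrite('pics/w6.png',s['img'][:,:,::-1])
E
```

```text
t 13.6 [ 0.4514 -0.2287  0.1403] [-179.9   -0.5   -8. ] op 0.0355 [ -5.   9. -28.  -0. -53.  87.] F [ 0.4  0.1 -1.1]
(0.6, -0.28, 0.14, -5.0) -> 0.1543 0.03 0.0015 -0.1 -0.5 -3
(0.6, -0.28, 0.025, -5.0) -> 0.1534 0.0302 0.1165 -0.1 -0.5 -3
```

View pics/w6.png

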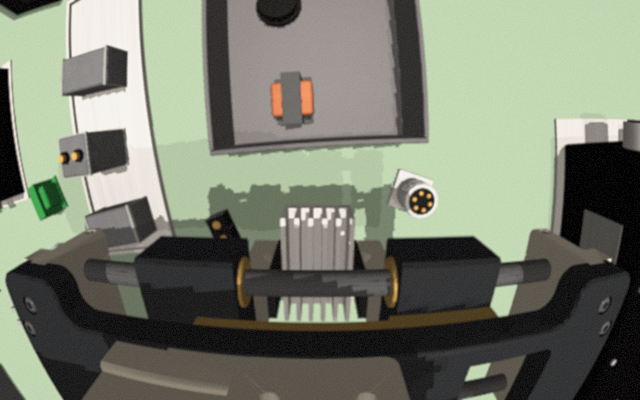

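Request:
{"name": "jog_arm", "arguments": {"targets": "0.05 0.01 0 0 0 0 -1;0.1 0.015 0 0 0 0 -1;0.148 0.022 0 0 0 -3 -1;0.153 0.022 0.03 0 0 -3 -1;0.153 0.022 0.08 0 0 -3 -1;0.153 0.022 0.118 0 0 -3 -1;0.153 0.022 0.118 0 0 -3 -1;0.153 0.022 0.118 0 0 -3 0.1"}}

```text
clock: 14.65
tool_pos: [0.5996, -0.2717, 0.0218]
orientation: [-179.9, -0.3, -5.1]
force: [0.2, -0.5, 0.8]
opening: 0.0411
```

Request:
{"name": "jog_arm", "arguments": {"targets": "0 0 0 0 0 0 0.1;0 0 0 0 0 0 0.1;0 0 -0.05 0 0 0 0.1;0 0 -0.1 0 0 0 0.1;0 0 -0.12 0 0 0 0.1;-0.06 0.02 -0.12 0 0 0 0.1;-0.12 0.04 -0.12 0 0 0 0.1;-0.15 0.05 -0.12 0 0 0 0.1"}}

```text
clock: 15.65
tool_pos: [0.4424, -0.3086, 0.142]
orientation: [-179.9, -0.3, -5.1]
force: [0.2, -0.5, 0.4]
opening: 0.0483
```

```bash
python3 plan.py .444,-.321,.09,-5 .444,-.321,.012,-5; python3 - <<'E'
from h import *
s=snapshot('wrist'); cv2.imwrite('pics/w7.png',s['img'][:,:,::-1])
s=snapshot('top')
z=cloud(s,np.ones((400,640),bool)); v,u=np.nonzero(s['range_z']>0)
for (u0,u1,v0,v1,lo,nm) in [(375,410,225,268,.012,'block'),(452,485,215,250,.028,'shell')]:
    m=(u>u0)&(u<u1)&(v>v0)&(v<v1)&(z[:,2]>lo)&(z[:,2]<.06)
    if m.sum()>10: c,sz,a=rect(z[m]); print(nm,np.round(c,4),np.round(sz,3),round(a,1),m.sum(),np.round(z[m,2].max(),3))
E
```

```text
t 15.65 [ 0.4424 -0.3086  0.142 ] [-179.9   -0.3   -5.1] op 0.0483 [-14.  12. -23.  -0. -54.  99.] F [ 0.2 -0.5  0.4]
(0.444, -0.321, 0.09, -5.0) -> 0.0024 0.0123 0.052 -0.1 -0.3 -0.1
(0.444, -0.321, 0.012, -5.0) -> 0.0019 0.0124 0.13 -0.1 -0.3 -0.1
block [ 0.4198 -0.1329] [0.064 0.021] 14.4 229 0.025
```

View pics/w7.png

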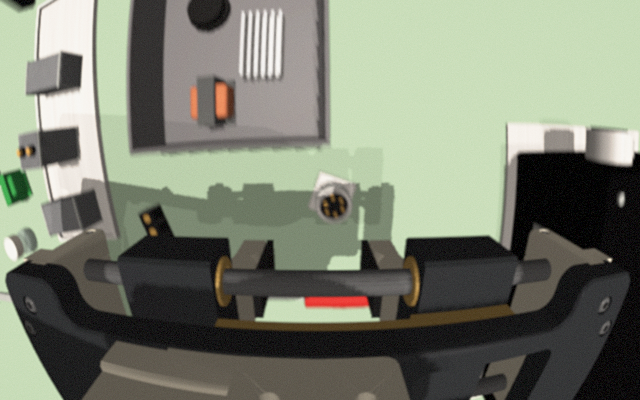

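Request:
{"name": "jog_arm", "arguments": {"targets": "0.002 0.012 0.03 0 0 0 0.25;0.002 0.012 0.06 0 0 0 0.25;0.002 0.012 0.1 0 0 0 0.25;0.002 0.0125 0.13 0 0 0 0.25;0.002 0.0125 0.13 0 0 0 0.25;0.002 0.0125 0.13 0 0 0 -1;0.002 0.0125 0.13 0 0 0 -1;0.002 0.0125 0.13 0 0 0 -1"}}

```text
clock: 16.75
tool_pos: [0.4446, -0.3215, 0.0136]
orientation: [-180.0, -0.5, -5.2]
force: [-0.5, 0.4, 5.0]
opening: 0.0311
```

Request:
{"name": "jog_arm", "arguments": {"targets": "0 0 0 0 0 0 -1;0 0 0 0 0 0 -1;0 0 -0.05 0 0 0 -1;0 0 -0.1 0 0 0 -1;0 0 -0.135 0 0 0 -1;0.04 0 -0.135 0 0 0 -1;0.09 -0.01 -0.135 0 0 0 -1;0.11 -0.02 -0.135 0 0 0 -1"}}

```text
clock: 17.75
tool_pos: [0.5567, -0.3113, 0.1491]
orientation: [-180.0, -0.5, -5.2]
force: [0.2, 0.7, -0.5]
opening: 0.0311
```

```bash
python3 plan.py .55,-.28,.15,-5 .55,-.28,.028,-5; python3 - <<'E'
from h import *
s=snapshot('wrist'); cv2.imwrite('pics/w8.png',s['img'][:,:,::-1])
E
```

```text
t 17.75 [ 0.5567 -0.3113  0.1491] [-180.    -0.5   -5.2] op 0.0311 [-12.  20. -11.  -0. -59.  97.] F [ 0.2  0.7 -0.5]
(0.55, -0.28, 0.15, -5.0) -> -0.0095 -0.0306 -0.001 -0 -0.5 -0.2
(0.55, -0.28, 0.028, -5.0) -> -0.0105 -0.0305 0.121 -0 -0.5 -0.2
```

View pics/w8.png

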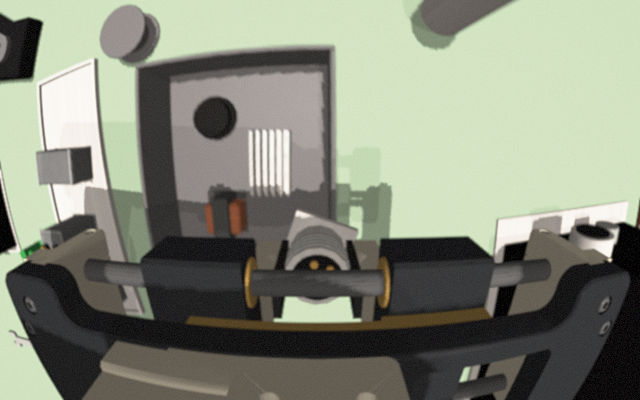

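```bash
python3 plan.py .66,-.281,.15,-5 .66,-.281,.032,-5
```

```text
t 17.8 [ 0.5581 -0.3104  0.1487] [-180.    -0.5   -5.1] op 0.0316 [-12.  20. -10.  -0. -59.  97.] F [ 2.1 -0.6  0.3]
(0.66, -0.281, 0.15, -5.0) -> 0.0989 -0.0384 -0.0004 -0 -0.5 -0.1
(0.66, -0.281, 0.032, -5.0) -> 0.0979 -0.0383 0.1176 -0 -0.5 -0.1
```

Request:
{"name": "jog_arm", "arguments": {"targets": "0.05 -0.02 0 0 0 0 -1;0.098 -0.038 0 0 0 0 -1;0.098 -0.038 0.02 0 -0.5 0 -1;0.098 -0.038 0.07 0 -0.5 0 -1;0.098 -0.038 0.118 0 -0.5 0 -1;0.098 -0.038 0.118 0 -0.5 0 -1;0.098 -0.038 0.118 0 -0.5 0 -1;0.098 -0.038 0.118 0 -0.5 0 -0.07"}}

```text
clock: 18.8
tool_pos: [0.6615, -0.2818, 0.0345]
orientation: [-180.0, -0.2, -5.1]
force: [1.2, 0.5, -0.0]
opening: 0.0366
```

Request:
{"name": "jog_arm", "arguments": {"targets": "0 0 0 0 0 0 -0.07;0 0 0 0 0 0 -0.07;0 0 -0.06 0 0 0 -0.07;0 0 -0.12 0 0 0 -0.07;-0.06 -0.04 -0.12 0 0 0 -0.07;-0.12 -0.08 -0.12 0 0 0 -0.07;-0.17 -0.11 -0.12 0 0 0 -0.07;-0.21 -0.12 -0.12 0 0 0 -0.07"}}

```text
clock: 19.8
tool_pos: [0.4611, -0.1425, 0.1542]
orientation: [-180.0, -0.3, -5.0]
force: [0.7, 1.0, 1.4]
opening: 0.0407
```

```bash
python3 plan.py .420,-.133,.09,-75 .420,-.133,.006,-75  .420,-.133,.09,15 .420,-.133,.006,15; python3 - <<'E'
from h import *
s=snapshot('wrist'); cv2.imwrite('pics/w9.png',s['img'][:,:,::-1])
E
```

```text
t 19.8 [ 0.4611 -0.1425  0.1542] [-180.    -0.3   -5. ] op 0.0407 [  6.   6. -29.   0. -55.  79.] F [0.7 1.  1.4]
(0.42, -0.133, 0.09, -75.0) -> -0.0421 -0.0058 0.064 -0.2 -0.2 70
(0.42, -0.133, 0.006, -75.0) -> -0.0425 -0.0058 0.148 -0.2 -0.2 70
(0.42, -0.133, 0.09, 15.0) -> -0.0421 -0.0058 0.064 0 -0.3 -20
(0.42, -0.133, 0.006, 15.0) -> -0.0425 -0.0058 0.148 0 -0.3 -20
```

View pics/w9.png

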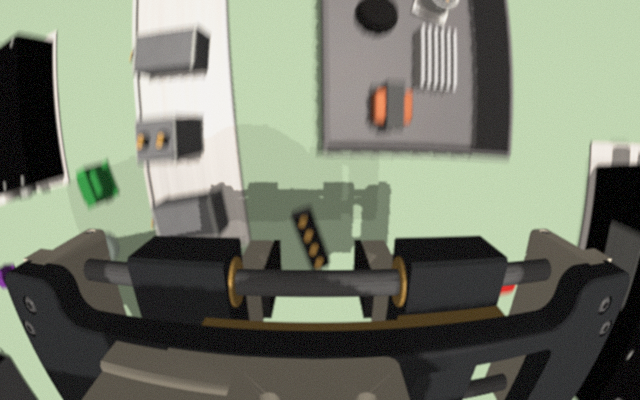

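Request:
{"name": "jog_arm", "arguments": {"targets": "-0.02 -0.003 0.03 0 0 -8 0;-0.042 -0.006 0.06 0 -0.3 -16 0;-0.0425 -0.006 0.09 0 -0.3 -19.5 0;-0.0425 -0.006 0.12 0 -0.3 -19.5 0;-0.0425 -0.006 0.148 0 -0.3 -19.5 0;-0.0425 -0.006 0.148 0 -0.3 -19.5 0;-0.0425 -0.006 0.148 0 -0.3 -19.5 -1;-0.0425 -0.006 0.148 0 -0.3 -19.5 -1"}}

```text
clock: 20.85
tool_pos: [0.4133, -0.1313, 0.0066]
orientation: [-179.9, 0.1, 14.4]
force: [-0.3, 0.4, 0.1]
opening: 0.029
```

Request:
{"name": "jog_arm", "arguments": {"targets": "0 0 0 0 0 0 -1;0 0 0 0 0 0 -1;0 0 0 0 0 0 -1;0 0 0 0 0 0 -1;0 0 -0.05 0 0 0 -1;0 0 -0.1 0 0 0 -1;0 0 -0.14 0 0 0 -1;0 0 -0.14 0 0 0 -1"}}

```text
clock: 21.85
tool_pos: [0.4156, -0.1314, 0.1498]
orientation: [-180.0, -0.3, 14.4]
force: [0.8, -1.0, -0.4]
opening: 0.0199
```

```bash
python3 plan.py .60,-.215,.15,-5 .60,-.21,.03,-5;
```

```text
t 21.85 [ 0.4156 -0.1314  0.1498] [-180.    -0.3   14.4] op 0.0199 [  8.   1. -35.  -0. -54.  96.] F [ 0.8 -1.  -0.4]
(0.6, -0.215, 0.15, -5.0) -> 0.1579 0.1268 0.0006 -0.1 -0.3 19.4
(0.6, -0.21, 0.03, -5.0) -> 0.1584 0.1221 0.1206 -0.1 -0.3 19.4
```

```bash
python3 - <<'E'
from h import *
s=snapshot('top')
z=cloud(s,np.ones((400,640),bool)); v,u=np.nonzero(s['range_z']>0)
import itertools
m=(z[:,0]>.512)&(z[:,0]<.688)&(z[:,1]<-.168)&(z[:,1]>-.322)&(z[:,2]>.014)&(z[:,2]<.06)
im=np.zeros((400,640),np.uint8); im[v[m],u[m]]=1
n,l,st,_=cv2.connectedComponentsWithStats(im)
lab=l[v,u]
for i in range(1,n):
    P=z[lab==i]
    if len(P)>20: print(np.round(P.min(0),3),np.round(P.max(0),3),len(P))
cv2.imwrite('pics/t10.png',cv2.resize(s['img'][100:260,300:510],(840,640))[:600,:800,::-1])
E
python3 plan.py .60,-.205,.15,-90 .60,-.205,.047,-90 .42,-.131,.15,-85
```

```text
[ 0.684 -0.322  0.015] [ 0.688 -0.28   0.059] 73
[ 0.644 -0.295  0.014] [ 0.679 -0.264  0.047] 184
[ 0.626 -0.236  0.014] [ 0.663 -0.2    0.029] 181
[ 0.564 -0.292  0.014] [ 0.626 -0.25   0.035] 375
[ 0.525 -0.239  0.015] [ 0.57  -0.201  0.045] 259
[ 0.512 -0.322  0.015] [ 0.547 -0.318  0.06 ] 79
t 21.9 [ 0.4142 -0.1314  0.1478] [-1.799e+02 -1.000e-01  1.440e+01] op 0.0197 [  8.   2. -35.  -0. -54.  96.] F [-0.4 -0.  -1.1]
(0.6, -0.205, 0.15, -90.0) -> 0.1617 0.1174 -0.002 -0.2 -0 104.4
(0.6, -0.205, 0.047, -90.0) -> 0.1615 0.1176 0.101 -0.2 -0 104.4
(0.42, -0.131, 0.15, -85.0) -> 0.0057 0.0011 -0.0022 -0.2 -0 99.4
```

View pics/t10.png

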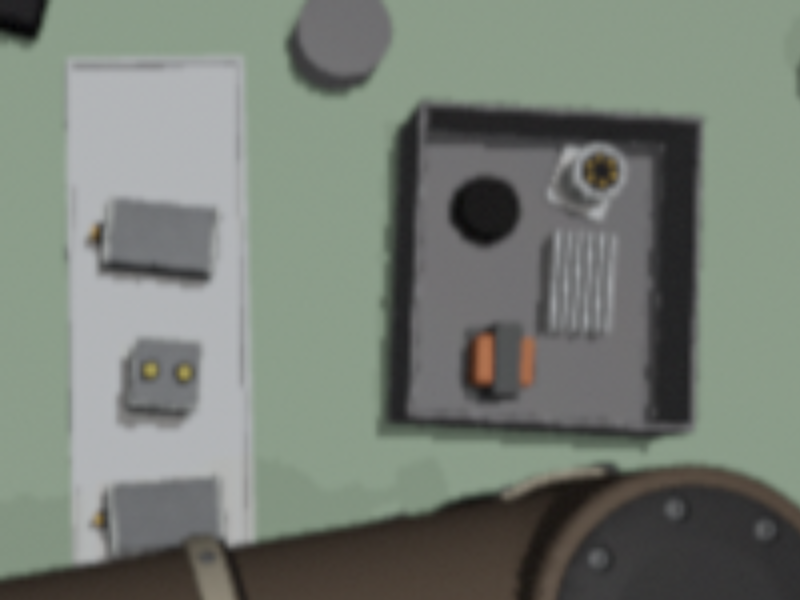

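Request:
{"name": "jog_arm", "arguments": {"targets": "0.02 0.015 0 0 0 10.5 -1;0.04 0.03 0 0 0 21 -1;0.06 0.045 0 0 0 31.5 -1;0.08 0.06 0 0 0 42 -1;0.1 0.075 0 0 0 52 -1;0.12 0.09 0 0 0 62 -1;0.14 0.105 0 0 0 72 -1;0.16 0.117 0 0 0 82 -1"}}

```text
clock: 22.9
tool_pos: [0.5979, -0.2053, 0.1456]
orientation: [180.0, 0.2, -68.0]
force: [0.1, 0.2, -1.5]
opening: 0.02
```

```bash
python3 plan.py .598,-.208,.047,-90
```

```text
t 22.9 [ 0.5979 -0.2053  0.1456] [180.    0.2 -68. ] op 0.02 [ -1.  20. -11.  -0. -59.  23.] F [ 0.1  0.2 -1.5]
(0.598, -0.208, 0.047, -90.0) -> 0.0029 0.0009 0.0986 0.1 0.2 22
```

Request:
{"name": "jog_arm", "arguments": {"targets": "0.003 0.001 0 0 0 10 -1;0.003 0.001 0.02 0 0 20 -1;0.003 0.001 0.06 0 0 22 -1;0.003 0.001 0.098 0 0 22 -1;0.003 0.001 0.098 0 0 22 -1;0.003 0.001 0.098 0 0 22 -0.2;0.003 0.001 0.098 0 0 22 -0.2;0.003 0.001 0.098 0 0 22 -0.2"}}

```text
clock: 23.9
tool_pos: [0.5987, -0.2082, 0.049]
orientation: [-180.0, 0.2, -90.0]
force: [-0.2, -0.0, 0.0]
opening: 0.0343
```

Request:
{"name": "jog_arm", "arguments": {"targets": "0 0 -0.06 0 0 0 0.2;0 0 -0.12 0 0 0 0.2;0 0 -0.17 0 0 0 0.4;-0.06 0 -0.2 0 0 0 0.4;-0.12 0 -0.2 0 0 0 0.4;-0.18 0 -0.2 0 0 0 0.4;-0.24 0 -0.2 0 0 0 0.4;-0.28 0 -0.2 0 0 0 0.4"}}

```text
clock: 24.9
tool_pos: [0.5982, 0.0738, 0.2509]
orientation: [-179.9, 0.2, -89.9]
force: [0.7, -0.2, 0.5]
opening: 0.0613
```

```bash
python3 plan.py ; python3 - <<'E'
from h import *
s=snapshot('top')
cv2.imwrite('pics/t11.png',cv2.resize(s['img'][90:270,270:510],(800,600))[:,:,::-1])
s=snapshot('wrist'); cv2.imwrite('pics/w11.png',s['img'][:,:,::-1])
E
```

```text
t 24.9 [0.5982 0.0738 0.2509] [-179.9    0.2  -89.9] op 0.0613 [ 25.  13.  -7.  -0. -70. -25.] F [ 0.7 -0.2  0.5]
```

View pics/t11.png

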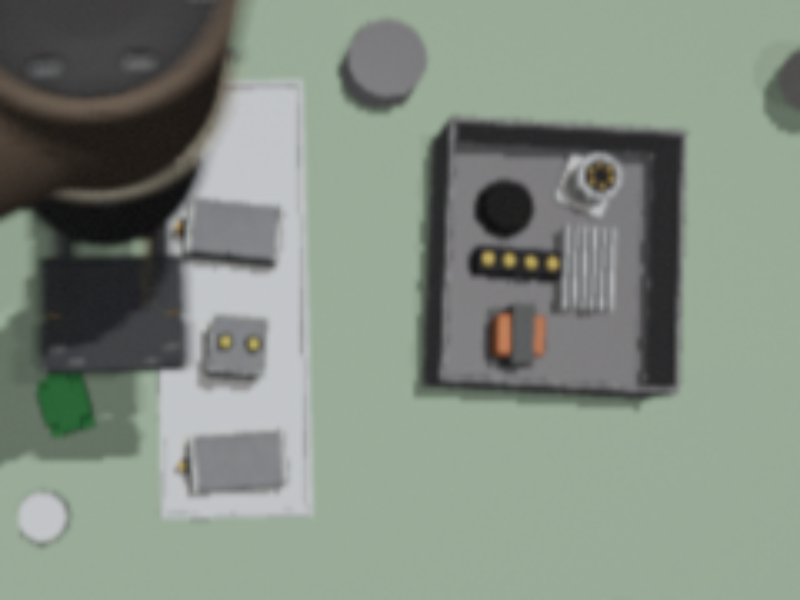

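View pics/w11.png

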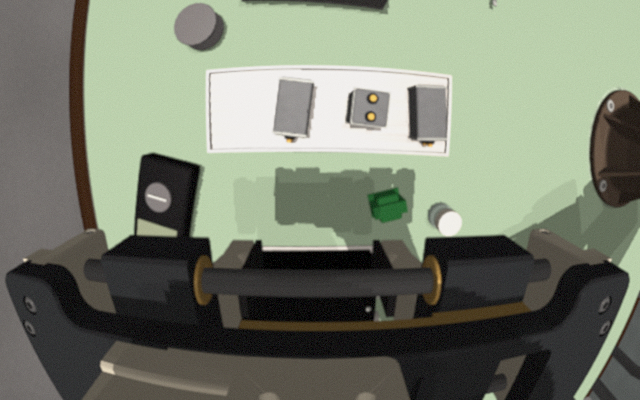

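```bash
cat > pc.py <<'E'
import sys
from h import *
# args: gx,gy,gz,yaw,tilt  (grasp point)
p0,R0,o=state(); print('t',o['clock'],'tcp',np.round(p0,4),np.round(o['orientation'],1),'op',round(o['opening'],4),np.round(o['joint_pos'],0),'F',np.round(o['force'],1),'g',np.round(p0-.0188*R0.as_matrix()[:,2],4))
for a in sys.argv[1:]:
    x,y,z,yaw,t=[float(v) for v in a.split(',')]
    R=R_down(yaw)*Ro.from_euler('y',t,degrees=True); p=np.array([x,y,z])+R.as_matrix()[:,2]*.0188
    r=rel(p,R); print(a,'->',' '.join('%g'%v for v in np.r_[np.round(r[:3],4),np.round(r[3:],1)]))
E
python3 - <<'E'
from h import *
s=snapshot('top')
z=cloud(s,np.ones((400,640),bool)); v,u=np.nonzero(s['range_z']>0)
for (u0,u1,v0,v1,lo,nm) in [(318,365,145,175,.036,'canfar'),(318,365,214,242,.036,'cannear')]:
    m=(u>u0)&(u<u1)&(v>v0)&(v<v1)&(z[:,2]>lo)&(z[:,2]<.055); c,sz,a=rect(z[m]); print(nm,np.round(c,4),np.round(sz,3),round(a,1),m.sum(),np.round(z[m].mean(0),4))
E
python3 pc.py .661,.08,.13,-98,45 .630,.006,.12,-98,45 .630,.006,.028,-98,45
```

```text
canfar [ 0.6277 -0.0107] [0.074 0.041] 82.4 478 [ 0.627  -0.0118  0.0413]
cannear [ 0.4589 -0.008 ] [0.041 0.076] 2.8 490 [ 0.4585 -0.0106  0.0415]
t 25.05 tcp [0.5984 0.0733 0.2505] [-179.9    0.2  -89.8] op 0.0612 [ 25.  13.  -7.  -0. -70. -25.] F [ 0.7 -0.4 -0.1] g [0.5984 0.0732 0.2693]
.661,.08,.13,-98,45 -> 0.0071 -0.0605 0.1339 -3.3 45.1 7.7
.630,.006,.12,-98,45 -> 0.081 -0.0292 0.1436 -3.3 45.1 7.7
.630,.006,.028,-98,45 -> 0.0813 -0.0291 0.2356 -3.3 45.1 7.7
```

```bash
python3 pc.py .640,.080,.16,-98,45
```

```text
t 25.05 tcp [0.5984 0.0733 0.2505] [-179.9    0.2  -89.8] op 0.0612 [ 25.  13.  -7.  -0. -70. -25.] F [ 0.7 -0.4 -0.1] g [0.5984 0.0732 0.2693]
.640,.080,.16,-98,45 -> 0.0069 -0.0395 0.1039 -3.3 45.1 7.7
```

Request:
{"name": "jog_arm", "arguments": {"targets": "0.001 -0.007 0.017 -0.6 7.5 1.3 0.35;0.002 -0.013 0.035 -1.1 15 2.6 0.35;0.0035 -0.02 0.052 -1.7 22.5 3.9 0.35;0.005 -0.026 0.07 -2.2 30 5.1 0.35;0.006 -0.033 0.087 -2.8 37.5 6.4 0.35;0.007 -0.0395 0.104 -3.3 45 7.7 0.35;0.007 -0.0395 0.104 -3.3 45 7.7 0.35;0.007 -0.0395 0.104 -3.3 45 7.7 0.35"}}

```text
clock: 26.05
tool_pos: [0.6384, 0.0662, 0.1471]
orientation: [180.0, -44.8, -98.0]
force: [0.5, -0.5, 1.0]
opening: 0.059
```

```bash
python3 pc.py .640,.080,.10,-98,45 .630,.0055,.028,-98,45; python3 - <<'E'
from h import *
s=snapshot('wrist'); cv2.imwrite('pics/w12.png',s['img'][:,:,::-1])
E
```

```text
t 26.05 tcp [0.6384 0.0662 0.1471] [180.  -44.8 -98. ] op 0.059 [ 39.  35. -12.  29. -80. -62.] F [ 0.5 -0.5  1. ] g [0.6402 0.0793 0.1604]
.640,.080,.10,-98,45 -> -0.0429 0.0003 0.0425 0 0.2 -0
.630,.0055,.028,-98,45 -> -0.0403 -0.0002 0.1465 0 0.2 -0
```

View pics/w12.png

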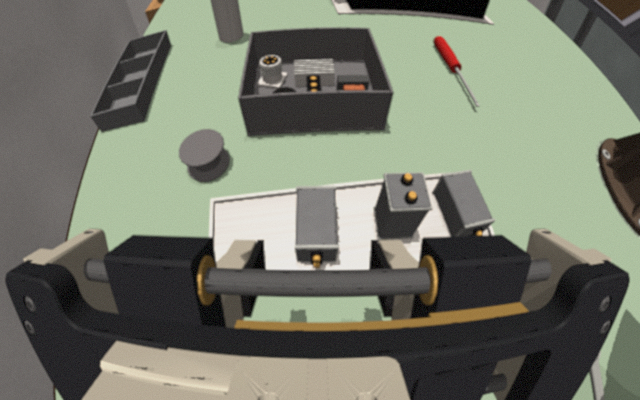

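Request:
{"name": "jog_arm", "arguments": {"targets": "-0.02 0 0.02 0 0 0 0.35;-0.04 0 0.05 0 0 0 0.35;-0.04 0 0.09 0 0 0 0.35;-0.04 0 0.12 0 0 0 0.35;-0.04 0 0.1465 0 0 0 0.35;-0.04 0 0.1465 0 0 0 0.35;-0.04 0 0.1465 0 0 0 0.35;-0.04 0 0.1465 0 0 0 0.35"}}

```text
clock: 27.1
tool_pos: [0.6294, -0.0066, 0.0171]
orientation: [-179.7, -44.6, -98.2]
force: [0.3, -0.8, 0.2]
opening: 0.059
```

```bash
python3 pc.py .630,.0055,.028,-98,45; python3 - <<'E'
from h import *
s=snapshot('wrist'); cv2.imwrite('pics/w13.png',s['img'][:,:,::-1])
E
```

```text
t 27.1 tcp [ 0.6294 -0.0066  0.0171] [-179.7  -44.6  -98.2] op 0.059 [ 34.  41. -23.  36. -64. -69.] F [ 0.3 -0.8  0.2] g [0.6312 0.0065 0.0305]
.630,.0055,.028,-98,45 -> -0.0008 0.0011 0.0026 -0.2 0.4 -0.1
```

View pics/w13.png

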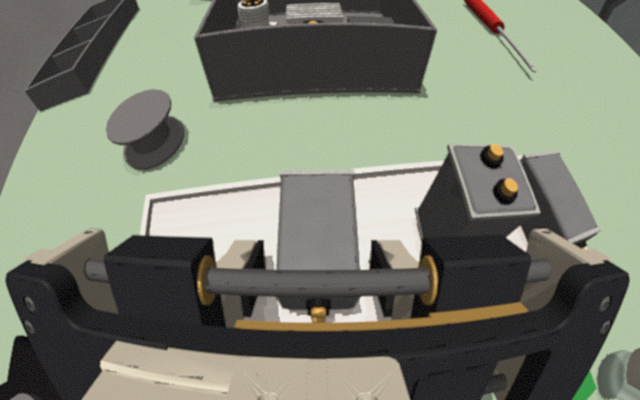

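Can is centred between the fingers (col 318), studs at (318,312). Close.

Request:
{"name": "jog_arm", "arguments": {"targets": "-0.001 0.001 0.0025 0 0.4 0 0.35;-0.001 0.001 0.0025 0 0.4 0 -1;-0.001 0.001 0.0025 0 0.4 0 -1;-0.001 0.001 0.0025 0 0.4 0 -1;-0.001 0.001 0.0025 0 0.4 0 -1;-0.001 0.001 0.0025 0 0.4 0 -1;-0.001 0.001 0.0025 0 0.4 0 -1;-0.001 0.001 0.0025 0 0.4 0 -1"}}

```text
clock: 28.15
tool_pos: [0.6281, -0.0075, 0.0143]
orientation: [-179.8, -45.0, -98.2]
force: [1.1, 0.8, -1.9]
opening: 0.0399
```

```bash
python3 pc.py .630,.0055,.16,-98,45 .655,-.017,.16,-90,-45 .645,-.017,.16,-94,0
```

```text
t 28.15 tcp [ 0.6281 -0.0075  0.0143] [-179.8  -45.   -98.2] op 0.0399 [ 34.  41. -24.  36. -64. -69.] F [ 1.1  0.8 -1.9] g [0.6299 0.0057 0.0276]
.630,.0055,.16,-98,45 -> 0.0938 -0.0005 -0.0935 -0.1 -0 -0.1
.655,-.017,.16,-90,-45 -> 0.0883 -0.0266 -0.0989 -0.2 -89.9 -8.9
.645,-.017,.16,-94,0 -> 0.0947 -0.0185 -0.0847 1.4 -45 -3.8
```

Request:
{"name": "jog_arm", "arguments": {"targets": "0.035 0 -0.035 0 0 0 -1;0.07 0 -0.07 0 0 0 -1;0.094 0 -0.094 0 0 0 -1;0.094 -0.004 -0.092 0.2 -9 -0.8 -1;0.094 -0.008 -0.09 0.5 -18 -1.5 -1;0.0945 -0.012 -0.088 0.8 -27 -2.3 -1;0.0945 -0.015 -0.086 1 -36 -3 -1;0.0945 -0.0185 -0.085 1.3 -45 -3.8 -1"}}

```text
clock: 29.15
tool_pos: [0.6444, -0.0164, 0.1415]
orientation: [179.9, 0.3, -94.0]
force: [0.1, -0.9, -3.3]
opening: 0.0398
```

```bash
python3 pc.py .655,-.017,.16,-90,-45; python3 - <<'E'
from h import *
s=snapshot('side'); cv2.imwrite('pics/s14.png',cv2.resize(s['img'][120:320,200:440],(720,600))[:,:,::-1])
E
```

```text
t 29.15 tcp [ 0.6444 -0.0164  0.1415] [179.9   0.3 -94. ] op 0.0398 [ 16.  21. -10.  -0. -59. -20.] F [ 0.1 -0.9 -3.3] g [ 0.6444 -0.0165  0.1603]
.655,-.017,.16,-90,-45 -> -0.0135 -0.0097 -0.0052 -1.5 -44.7 -3.8
```

View pics/s14.png

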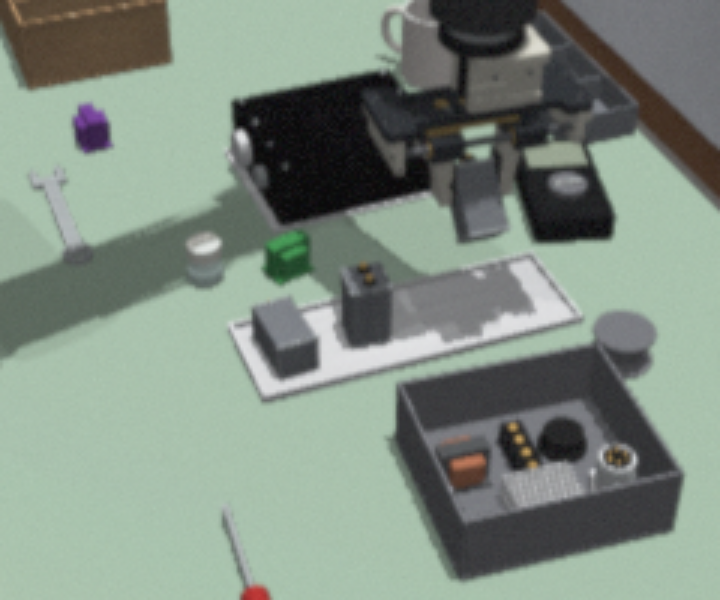

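Request:
{"name": "jog_arm", "arguments": {"targets": "-0.002 -0.002 -0.001 -0.3 -9 -0.8 -1;-0.005 -0.004 -0.002 -0.6 -18 -1.5 -1;-0.008 -0.006 -0.003 -0.9 -27 -2.3 -1;-0.011 -0.008 -0.004 -1.2 -36 -3 -1;-0.0135 -0.01 -0.005 -1.5 -44.7 -3.8 -1;-0.0135 -0.01 -0.005 -1.5 -44.7 -3.8 -1;-0.0135 -0.01 -0.005 -1.5 -44.7 -3.8 -1;-0.0135 -0.01 -0.005 -1.5 -44.7 -3.8 -1"}}

```text
clock: 30.2
tool_pos: [0.6559, -0.0042, 0.1484]
orientation: [-179.6, 45.4, -89.8]
force: [0.6, 0.0, -1.7]
opening: 0.0397
```

```bash
python3 pc.py .655,-.017,.065,-90,-45 .655,-.017,.057,-90,-45; python3 - <<'E'
from h import *
s=snapshot('side'); cv2.imwrite('pics/s15.png',cv2.resize(s['img'][120:320,200:440],(720,600))[:,:,::-1])
s=snapshot('wrist'); cv2.imwrite('pics/w15.png',s['img'][:,:,::-1])
E
```

```text
t 30.2 tcp [ 0.6559 -0.0042  0.1484] [-179.6   45.4  -89.8] op 0.0397 [-12.  32.  10. -45. -83.  24.] F [ 0.6  0.  -1.7] g [ 0.6558 -0.0176  0.1616]
.655,-.017,.065,-90,-45 -> 0.0685 0.0013 0.0683 -0.2 0.4 0.1
.655,-.017,.057,-90,-45 -> 0.0742 0.0013 0.0739 -0.2 0.4 0.1
```

View pics/s15.png

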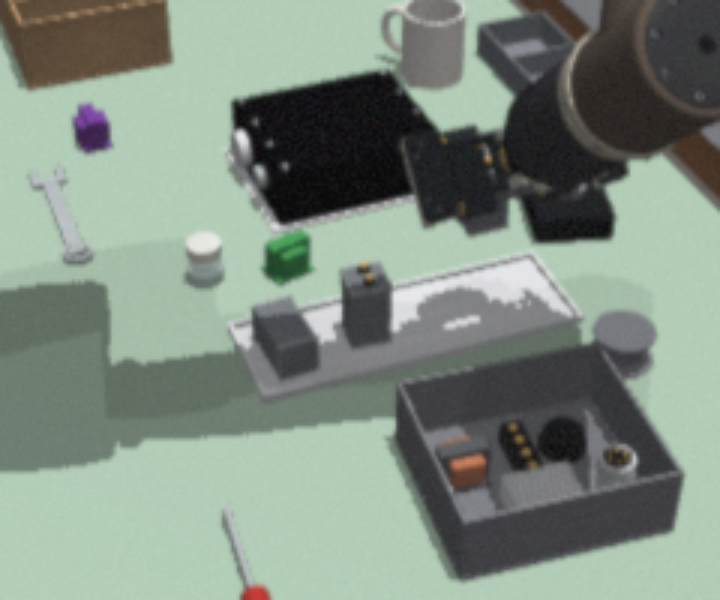

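View pics/w15.png

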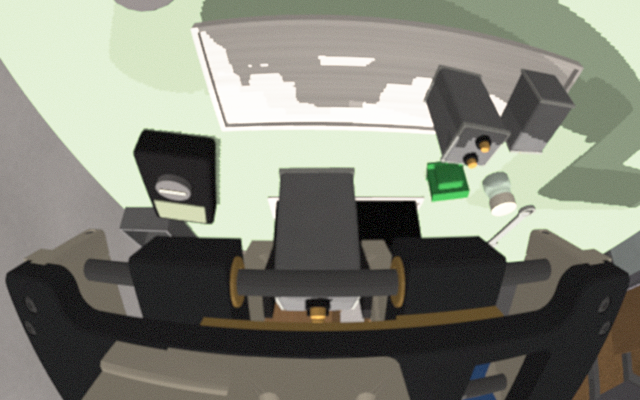

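Request:
{"name": "jog_arm", "arguments": {"targets": "0.025 0.001 0.025 0 0.4 0 -1;0.05 0.001 0.05 0 0.4 0 -1;0.065 0.001 0.065 0 0.4 0 -1;0.07 0.001 0.07 0 0.4 0 -1;0.0725 0.001 0.0725 0 0.4 0 -1;0.074 0.001 0.074 0 0.4 0 -1;0.074 0.001 0.074 0 0.4 0 -1;0.074 0.001 0.074 0 0.4 0 -1"}}

```text
clock: 31.3
tool_pos: [0.6557, -0.0034, 0.0446]
orientation: [-179.5, 45.0, -89.7]
force: [-0.5, -0.2, -3.2]
opening: 0.0403
```

```bash
python3 pc.py .655,-.017,.056,-90,-45 ; python3 - <<'E'
from h import *
s=snapshot('side'); cv2.imwrite('pics/s16.png',cv2.resize(s['img'][120:320,200:440],(720,600))[:,:,::-1])
s=snapshot('wrist'); cv2.imwrite('pics/w16.png',s['img'][:,:,::-1])
E
```

```text
t 31.3 tcp [ 0.6557 -0.0034  0.0446] [-179.5   45.   -89.7] op 0.0403 [-12.  38.   7. -46. -75.  31.] F [-0.5 -0.2 -3.2] g [ 0.6556 -0.0167  0.0579]
.655,-.017,.056,-90,-45 -> 0.0016 0.0007 0.0011 -0.3 0 0.2
```

View pics/s16.png

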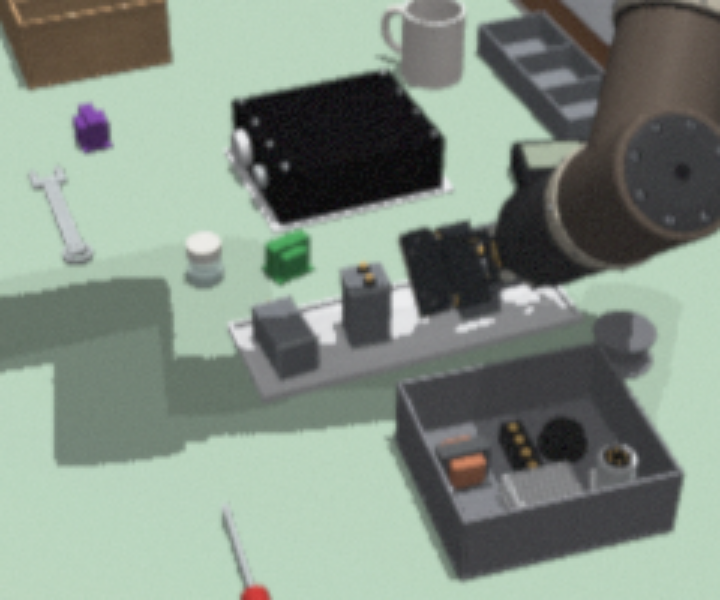

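View pics/w16.png

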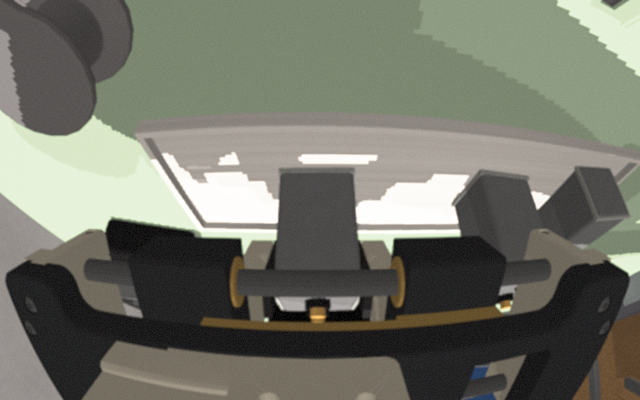

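Request:
{"name": "jog_arm", "arguments": {"targets": "0.001 0 0.001 0 0 0 -1;0.002 0 0.002 0 0 0 -1;0.0025 0 0.0025 0 0 0 -1;0.003 0 0.003 0 0 0 -1;0.003 0 0.003 0 0 0 -1;0.003 0 0.003 0 0 0 -1;0.003 0 0.003 0 0 0 -1;0.003 0 0.003 0 0 0 -1"}}

```text
clock: 32.4
tool_pos: [0.656, -0.0034, 0.0434]
orientation: [-179.4, 45.1, -89.5]
force: [-3.0, -2.4, 15.9]
opening: 0.0397
```

```bash
python3 pc.py
```

```text
t 32.4 tcp [ 0.656  -0.0034  0.0434] [-179.4   45.1  -89.5] op 0.0397 [-12.  38.   7. -46. -75.  31.] F [-3.  -2.4 15.9] g [ 0.6559 -0.0167  0.0567]
```

Request:
{"name": "jog_arm", "arguments": {"targets": "0 0 0 0 0 0 -1;0 0 0 0 0 0 0.2;0 0 0 0 0 0 0.2;0 0 0 0 0 0 0.2;0 0 -0.03 0 0 0 0.2;0 0 -0.07 0 0 0 0.2;0 0 -0.12 0 0 0 0.2;0 0 -0.17 0 0 0 0.2"}}

```text
clock: 33.4
tool_pos: [0.6549, -0.1246, 0.1642]
orientation: [-179.4, 45.1, -89.5]
force: [0.9, 0.3, -0.6]
opening: 0.0529
```

```bash
python3 pc.py; python3 - <<'E'
from h import *
s=snapshot('side'); cv2.imwrite('pics/s17.png',cv2.resize(s['img'][120:320,200:440],(720,600))[:,:,::-1])
s=snapshot('wrist'); cv2.imwrite('pics/w17.png',s['img'][:,:,::-1])
E
```

```text
t 33.4 tcp [ 0.6549 -0.1246  0.1642] [-179.4   45.1  -89.5] op 0.0529 [-20.  35.  18. -42. -91.  27.] F [ 0.9  0.3 -0.6] g [ 0.6549 -0.138   0.1775]
```

View pics/s17.png

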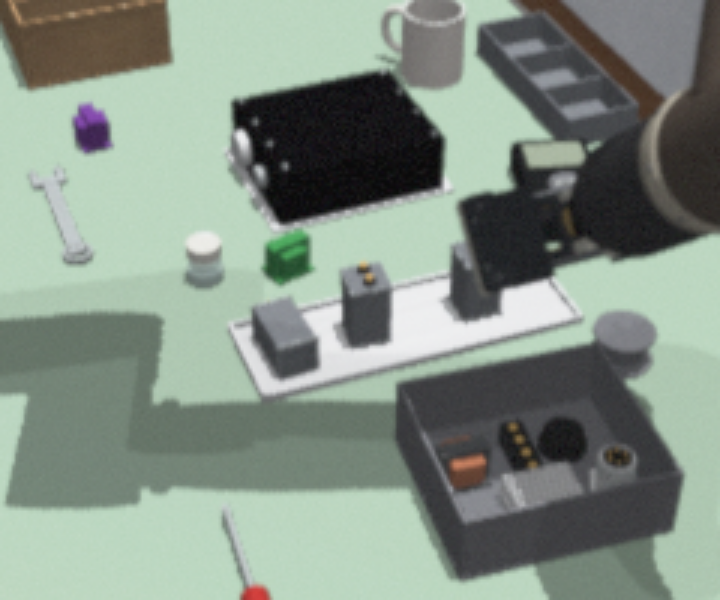

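View pics/w17.png

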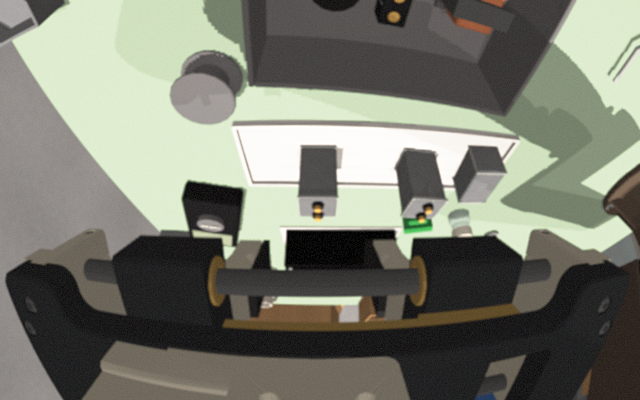

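```bash
python3 pc.py .54,-.03,.26,-88,0
```

```text
t 33.5 tcp [ 0.6566 -0.1285  0.1673] [-178.9   44.8  -89.3] op 0.0526 [-20.  35.  18. -42. -91.  27.] F [0.9 0.6 0.8] g [ 0.6564 -0.1417  0.1806]
.54,-.03,.26,-88,0 -> -0.123 0.1157 0.0157 -1.6 44.8 -1.7
```

Request:
{"name": "jog_arm", "arguments": {"targets": "-0.02 0.014 -0.01 -0.2 6 -0.2 0.3;-0.04 0.03 -0.01 -0.4 12 -0.4 0.3;-0.06 0.048 -0.005 -0.6 19 -0.7 0.3;-0.08 0.065 0 -0.9 26 -1 0.3;-0.1 0.082 0.005 -1.2 33 -1.2 0.3;-0.112 0.1 0.01 -1.4 40 -1.5 0.3;-0.123 0.1157 0.0157 -1.6 44.8 -1.7 0.3;-0.123 0.1157 0.0157 -1.6 44.8 -1.7 0.3"}}

```text
clock: 34.5
tool_pos: [0.5388, -0.0278, 0.2414]
orientation: [180.0, -0.0, -87.7]
force: [0.5, 0.1, -0.6]
opening: 0.0568
```

```bash
python3 pc.py .456,.08,.15,-87,45; python3 - <<'E'
from h import *
s=snapshot('top')
z=cloud(s,np.ones((400,640),bool)); v,u=np.nonzero(s['range_z']>0)
m=(u>318)&(u<365)&(v>214)&(v<242)&(z[:,2]>.036)&(z[:,2]<.055); 
if m.sum()>50: c,sz,a=rect(z[m]); print(np.round(c,4),np.round(sz,3),round(a,1),m.sum(),np.round(z[m].mean(0),4))
E
```

```text
t 34.5 tcp [ 0.5388 -0.0278  0.2414] [180.   -0.  -87.7] op 0.0568 [ 18.   7. -15.   0. -68. -16.] F [ 0.5  0.1 -0.6] g [ 0.5388 -0.0278  0.2602]
.456,.08,.15,-87,45 -> -0.0977 0.0782 0.1047 0.3 45 -0.6
[ 0.4584 -0.0076] [0.04  0.075] 2.7 238 [0.4575 0.0068 0.0413]
```

Request:
{"name": "jog_arm", "arguments": {"targets": "-0.018 0.013 0.01 0 7.5 -0.1 0.3;-0.037 0.026 0.025 0 15 -0.2 0.3;-0.055 0.039 0.042 0.1 22.5 -0.3 0.3;-0.07 0.052 0.062 0.2 30 -0.4 0.3;-0.085 0.065 0.085 0.3 37.5 -0.5 0.3;-0.098 0.078 0.105 0.3 45 -0.6 0.3;-0.098 0.078 0.105 0.3 45 -0.6 0.3;-0.098 0.078 0.105 0.3 45 -0.6 0.3"}}

```text
clock: 35.55
tool_pos: [0.4577, 0.0663, 0.1359]
orientation: [179.9, -44.9, -87.1]
force: [-0.2, -0.5, 1.0]
opening: 0.0566
```

```bash
python3 pc.py .458,.007,.028,-87,45; python3 - <<'E'
from h import *
s=snapshot('wrist'); cv2.imwrite('pics/w18.png',s['img'][:,:,::-1])
E
```

```text
t 35.55 tcp [0.4577 0.0663 0.1359] [179.9 -44.9 -87.1] op 0.0566 [ 55.  21. -38.  28. -71. -71.] F [-0.2 -0.5  1. ] g [0.4571 0.0796 0.1492]
.458,.007,.028,-87,45 -> -0.0342 0.0025 0.137 0.2 0.1 -0.1
```

View pics/w18.png

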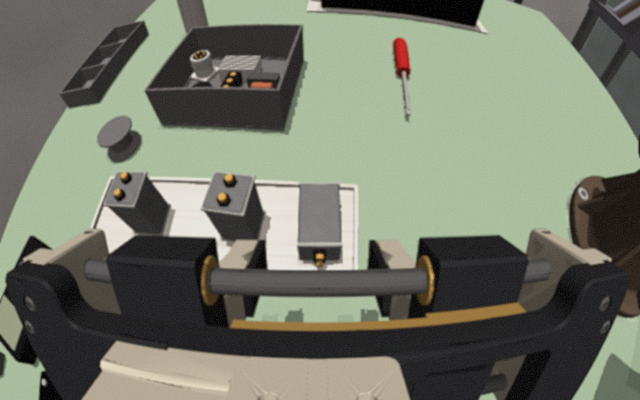

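Request:
{"name": "jog_arm", "arguments": {"targets": "-0.017 0.001 0.02 0 0 0 0.3;-0.034 0.0025 0.05 0 0 0 0.3;-0.034 0.0025 0.09 0 0 0 0.3;-0.034 0.0025 0.12 0 0 0 0.3;-0.034 0.0025 0.137 0 0 0 0.3;-0.034 0.0025 0.137 0 0 0 0.3;-0.034 0.0025 0.138 0 0 0 0.3;-0.034 0.0025 0.138 0 0 0 -1"}}

```text
clock: 36.6
tool_pos: [0.4597, -0.0063, 0.0152]
orientation: [-179.8, -44.7, -87.3]
force: [0.3, 1.0, -0.5]
opening: 0.0516
```

Request:
{"name": "jog_arm", "arguments": {"targets": "0 0 0 0 0 0 -1;0 0 0 0 0 0 -1;0 0 0 0 0 0 -1;0 0 0 0 0 0 -1;0 0 0 0 0 0 -1;0.03 0 -0.03 0 0 0 -1;0.06 0 -0.06 0 0 0 -1;0.095 0 -0.095 0 0 0 -1"}}

```text
clock: 37.6
tool_pos: [0.4589, -0.0069, 0.1502]
orientation: [-180.0, -44.8, -87.2]
force: [0.1, 0.9, -2.0]
opening: 0.0395
```

```bash
python3 pc.py  .457,-.017,.16,-88,0; python3 - <<'E'
from h import *
s=snapshot('wrist'); cv2.imwrite('pics/w19.png',s['img'][:,:,::-1])
E
```

```text
t 37.6 tcp [ 0.4589 -0.0069  0.1502] [-180.   -44.8  -87.2] op 0.0395 [ 49.  17. -44.  32. -68. -69.] F [ 0.1  0.9 -2. ] g [0.4582 0.0063 0.1636]
.457,-.017,.16,-88,0 -> 0.0007 0.0024 0.0135 -0.3 -44.8 0.8
```

View pics/w19.png

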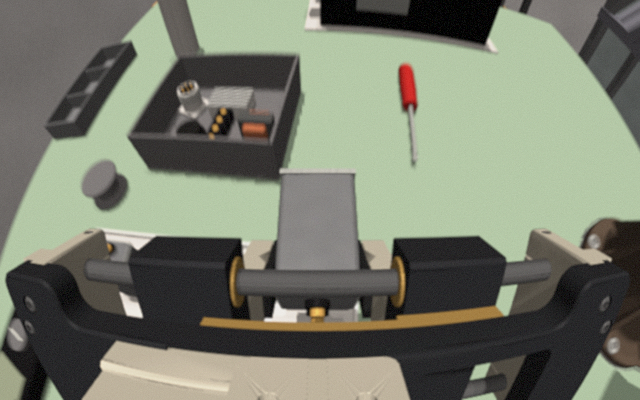

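Request:
{"name": "jog_arm", "arguments": {"targets": "0 0 0.003 0 -9 0 -1;0 0.001 0.006 0 -18 0.2 -1;0 0.001 0.009 -0.1 -27 0.4 -1;0 0.002 0.012 -0.2 -36 0.6 -1;0.0007 0.0024 0.0135 -0.3 -44.8 0.8 -1;0.0007 0.0024 0.0135 -0.3 -44.8 0.8 -1;0.0007 0.0024 0.0135 -0.3 -44.8 0.8 -1;0.0007 0.0024 0.0135 -0.3 -44.8 0.8 -1"}}

```text
clock: 38.65
tool_pos: [0.4582, -0.0153, 0.1456]
orientation: [-179.7, 0.1, -87.9]
force: [0.1, -0.0, -2.0]
opening: 0.0401
```

```bash
python3 pc.py  .457,-.017,.16,-88,-45
```

```text
t 38.65 tcp [ 0.4582 -0.0153  0.1456] [-1.797e+02  1.000e-01 -8.790e+01] op 0.0401 [ 23.   4. -32.  -0. -53. -21.] F [ 0.1 -0.  -2. ] g [ 0.4581 -0.0154  0.1644]
.457,-.017,.16,-88,-45 -> -0.0117 0.0012 -0.0011 -0.2 -44.9 0.2
```

Request:
{"name": "jog_arm", "arguments": {"targets": "-0.002 0 0 0 -9 0 -1;-0.005 0 0 0 -18 0 -1;-0.007 0.001 0 0 -27 0 -1;-0.01 0.001 -0.001 0 -36 0 -1;-0.0117 0.001 -0.001 -0.2 -44.9 0.2 -1;-0.0117 0.001 -0.001 -0.2 -44.9 0.2 -1;-0.0117 0.001 -0.001 -0.2 -44.9 0.2 -1;-0.0117 0.001 -0.001 -0.2 -44.9 0.2 -1"}}

```text
clock: 39.65
tool_pos: [0.4567, -0.0025, 0.1473]
orientation: [-179.9, 44.9, -87.7]
force: [-0.7, -0.2, -1.5]
opening: 0.0397
```

```bash
python3 pc.py  .457,-.017,.059,-88,-45;python3 - <<'E'
from h import *
s=snapshot('side'); cv2.imwrite('pics/s20.png',cv2.resize(s['img'][120:320,200:440],(720,600))[:,:,::-1])
s=snapshot('wrist'); cv2.imwrite('pics/w20.png',s['img'][:,:,::-1])
E
```

```text
t 39.65 tcp [ 0.4567 -0.0025  0.1473] [-179.9   44.9  -87.7] op 0.0397 [-15.  19. -13. -43. -79.  34.] F [-0.7 -0.2 -1.5] g [ 0.4572 -0.0158  0.1607]
.457,-.017,.059,-88,-45 -> 0.0726 0.0003 0.0712 0.1 -0.1 0.2
```

View pics/s20.png

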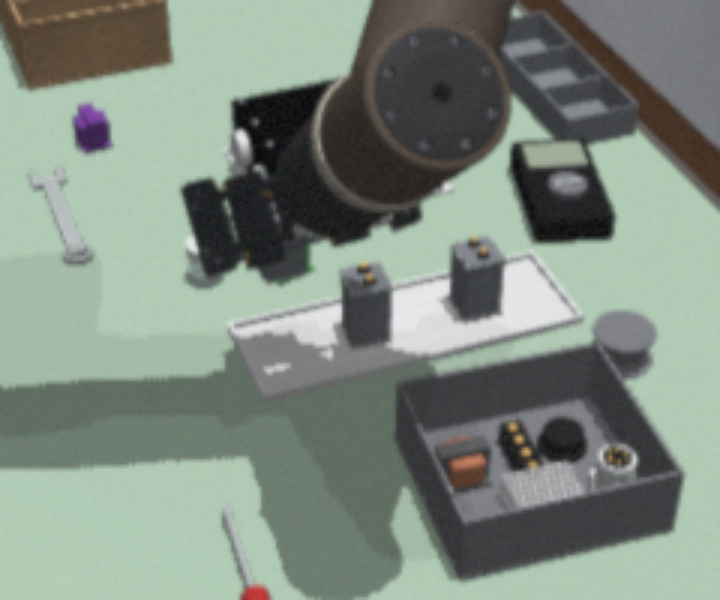

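View pics/w20.png

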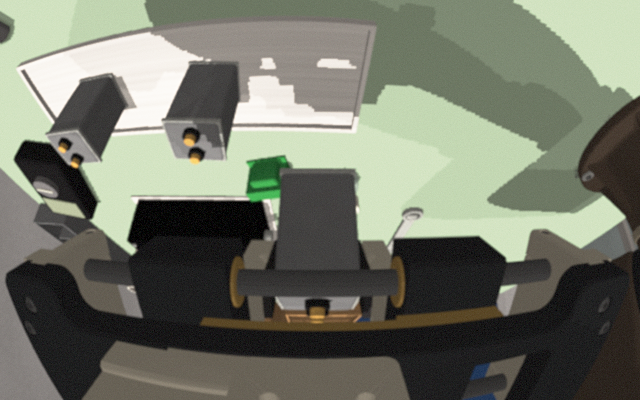

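Request:
{"name": "jog_arm", "arguments": {"targets": "0.025 0 0.025 0 0 0 -1;0.05 0 0.05 0 0 0 -1;0.064 0 0.063 0 0 0 -1;0.069 0 0.068 0 0 0 -1;0.072 0 0.071 0 0 0 -1;0.0725 0 0.0715 0 0 0 -1;0.0725 0 0.0715 0 0 0 -1;0.0725 0 0.0715 0 0 0 -1"}}

```text
clock: 40.75
tool_pos: [0.4573, -0.0035, 0.0463]
orientation: [-179.8, 44.9, -87.7]
force: [-0.1, -1.0, -2.1]
opening: 0.0399
```

Request:
{"name": "jog_arm", "arguments": {"targets": "0.001 0 0.001 0 0 0 -1;0.0015 0 0.0015 0 0 0 -1;0.002 0 0.002 0 0 0 -1;0.0025 0 0.0025 0 0 0 -1;0.003 0 0.003 0 0 0 -1;0.003 0 0.003 0 0 0 -1;0.003 0 0.003 0 0 0 -1;0.003 0 0.003 0 0 0 -1"}}

```text
clock: 41.75
tool_pos: [0.4573, -0.0036, 0.0438]
orientation: [-179.7, 45.0, -87.5]
force: [-1.7, -4.2, 15.9]
opening: 0.0399
```

```bash
python3 pc.py;python3 - <<'E'
from h import *
s=snapshot('wrist'); cv2.imwrite('pics/w21.png',s['img'][:,:,::-1])
E
```

```text
t 41.75 tcp [ 0.4573 -0.0036  0.0438] [-179.7   45.   -87.5] op 0.0399 [-16.  28. -16. -46. -71.  43.] F [-1.7 -4.2 15.9] g [ 0.4577 -0.0169  0.0571]
```

View pics/w21.png

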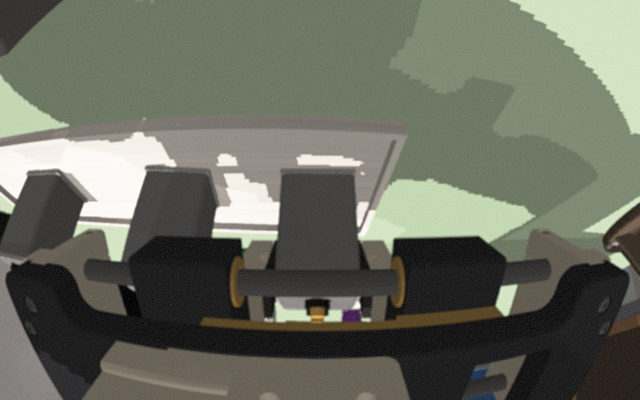

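Same contact as the first can; release and back off.

Request:
{"name": "jog_arm", "arguments": {"targets": "0 0 0 0 0 0 -1;0 0 0 0 0 0 0.15;0 0 0 0 0 0 0.15;0 0 0 0 0 0 0.15;0 0 -0.03 0 0 0 0.15;0 0 -0.07 0 0 0 0.15;0 0 -0.12 0 0 0 0.15;0 0 -0.17 0 0 0 0.15"}}

```text
clock: 42.8
tool_pos: [0.4613, -0.1246, 0.1651]
orientation: [-179.7, 45.0, -87.5]
force: [1.0, 0.4, -0.4]
opening: 0.0506
```

Request:
{"name": "jog_arm", "arguments": {"targets": "0.03 0 -0.03 0 0 0 0.15;0.06 0 -0.06 0 0 0 0.15;0 0 -0.1 0 0 0 0.15;0 0 -0.15 0 0 0 0.15;0 0 -0.2 0 0 0 0.15;0 0 -0.2 0 0 0 0.15;0 0 -0.2 0 0 0 0.15;0 0 -0.2 0 0 0 0.15"}}

```text
clock: 43.8
tool_pos: [0.4661, -0.265, 0.3056]
orientation: [-179.8, 45.1, -87.6]
force: [-0.3, 0.6, -0.3]
opening: 0.0504
```

```bash
python3 pc.py;python3 - <<'E'
from h import *
s=snapshot('side'); cv2.imwrite('pics/s22.png',cv2.resize(s['img'][120:320,200:440],(720,600))[:,:,::-1])
s=snapshot('top'); cv2.imwrite('pics/t22.png',cv2.resize(s['img'][90:300,180:500],(800,525))[:,:,::-1])
z=cloud(s,np.ones((400,640),bool))
for lo,hi in [(.43,.49),(.51,.58),(.62,.70)]:
    m=(z[:,0]>lo)&(z[:,0]<hi)&(abs(z[:,1]+.012)<.05)&(z[:,2]>.066)&(z[:,2]<.078)
    P=z[m]
    if len(P)>30:
        c,sz,a=rect(P); A=np.c_[P[:,:2],np.ones(len(P))]; k=np.linalg.lstsq(A,P[:,2],rcond=None)[0]
        print(np.round(c,4),np.round(sz,3),round(a),len(P),'z',np.round(np.median(P[:,2]),4),'slope',np.round(k[:2],3))
E
```

```text
t 43.8 tcp [ 0.4661 -0.265   0.3056] [-179.8   45.1  -87.6] op 0.0504 [ -36.   25.   17.  -36. -110.   34.] F [-0.3  0.6 -0.3] g [ 0.4666 -0.2783  0.3189]
[ 0.457  -0.0113] [0.041 0.041] 3 298 z 0.0715 slope [-0.007 -0.002]
[ 0.5409 -0.0116] [0.041 0.042] 84 296 z 0.0716 slope [-0.008 -0.012]
[ 0.6555 -0.0133] [0.04  0.039] 89 282 z 0.0714 slope [-0.004  0.018]
```

View pics/s22.png

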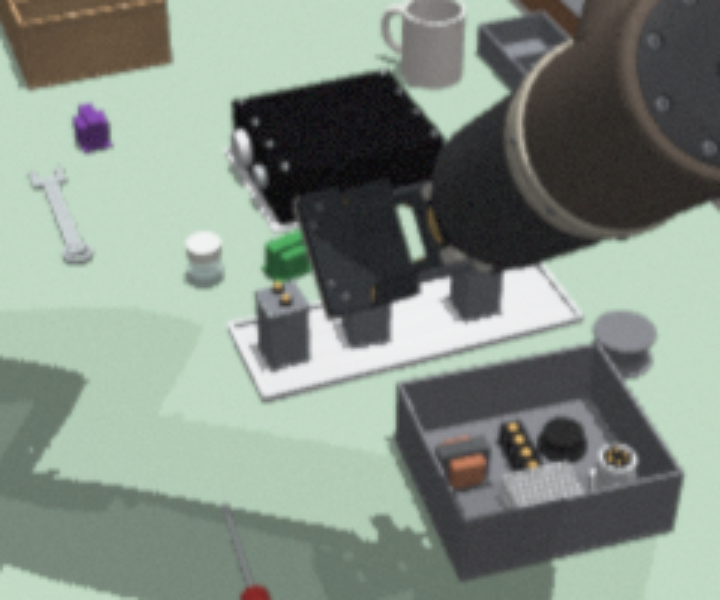

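View pics/t22.png

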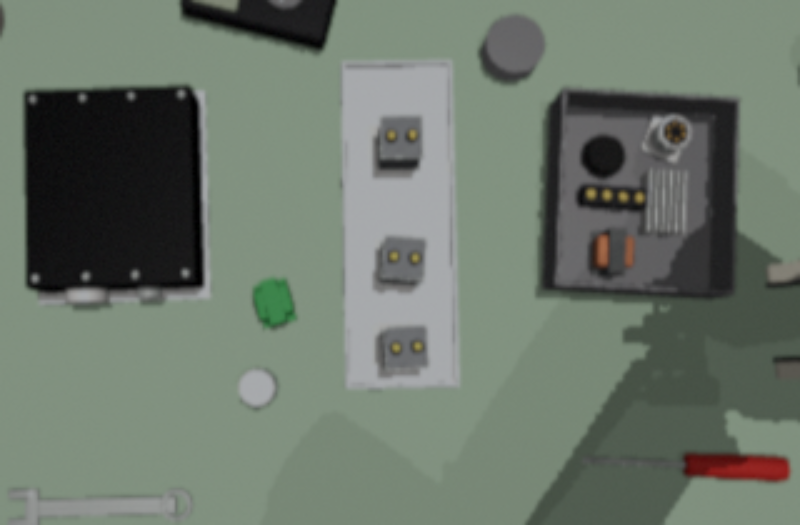

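```bash
python3 - <<'E'
from plant import job
print(job.close_job())
E
```

```text
the job is handed in; nothing more can be done
None
```

I handed the job in at about 44 s with both tipped cans standing in the lane and all five fittings in the bin. Only two cans had been tipped. I gripped each one with the tool leaning 45° and turned it through 90°. Then I lowered it until it pressed lightly on the lane floor (about 16 N) before letting go.

**Cans:** the last top picture shows all three cans standing, studs up. Their centres are within about 2 mm of the lane's centreline. The near one is about 128 mm from the middle, inside the 145 mm limit. Their tops are level to within about 0.02 rad and at the height expected for cans on the lane floor.

**Fittings:** the heat sink, terminal block, connector shell, dust cap and orange transformer are all down inside the bin.

**Left alone:** the jar, spool, screwdriver and spanner look unmoved in the pictures, though I did not measure their final positions. The green and purple look-alikes were not touched.

I saw no grip slip and no fitting knocked aside. The arm ended clear of everything, and none of my last checks failed or disagreed. The hand-in returned no verdict.

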